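# Centre-punch the drill start in a pendant blank

## Robot

A 7-joint arm with a two-finger parallel gripper is mounted at the origin on the work surface; the furniture and walls round the work are solid. World frame = base frame: x ahead of the robot, y to its left, z up, the work surface at z = 0. Lengths are in m, angles in degrees, forces in N, time in s.
With the tool pointing down it reaches from about 0.35 to 0.9 m from the base axis. Payload 19.9 kg.
Tool frame: the origin (TCP) lies at the very end of the fingers, on their centre line; the grasp point (between the pads) lies 19 mm behind it (arm.pinch_z is the distance from the TCP to the grasp point, in m); y points along the fingers, z is the direction in which the jaws open and shut, and the axes are right-handed (so a half turn about y gives the same grasp; the last joint's range is limited). The gripper opens to 94 mm and grips with 3 to 60 N. Pads are 16 mm wide; open, the fingers measure 119 mm over their backs; the gripper's body (75 mm by 177 mm) begins 78 mm behind the grasp point.
Start: joints at [-76.003, 23.915, -0.59, 92.452, 0.269, 63.638, -3.037], TCP at [0.176, 0.6, 0.205] pointing down, gripper open.
Joint ranges: [-161.28, 161.28], [-22.2, 115.67], [-73.04, 71.86], [3.21, 147.25], [-68.34, 248.33], [10.77, 114.83], [-161.83, 161.83]. Speed limits (degrees/s): [108.29, 108.29, 136.94, 136.94, 172.46, 172.46, 172.46].

## Interface

Orientations are given as a 3x3 rotation matrix whose columns are the frame's x, y, z axes.
In Python, from plant import arm gives the robot as it stands.
- The arm moves only by the tool play_rows, never from a script. Its argument "plan" is a list of rows, each an object with "delta_pos": the shift along the tool's x, y, z in m, a list of three; "yaw": the turn about the tool's y in degrees; "grip": the finger opening in m, from 0 to 0.094. A call has 1 to 5 rows; each row shifts and turns the commanded pose from where the row before left it, along the tool's axes as they then stand; what a row does not reach is not made up. A row lasts 1/12 s, in which the tool goes at most 41.7 mm and 7.16 degrees, less where a joint would pass 70% of its speed; a pose out of reach is approached as far as the arm can. A call is refused whole if a number of a shift passes 0.0417 or a number of a turn 7.16, either way. A call with a gripper value outside its range is refused whole. The fingers move at their own pace and stop on an object; the grip force is fixed at half the most. Time passes only in rows, so rows that do not move let the fingers close. It gives the time, the measured TCP pose, the force and the opening at its end, in the units of the state.
- arm.state(): the state, without advancing time (a new reading comes with each control period).
- arm.snapshot(name): name is "scene" or "side" or "wrist"; returns a dict with "img" (480x640x3 uint8, red, green, blue), "intrinsics" (3x3 intrinsics, pixels), "cam_to_world" (4x4, takes a point from camera to world coordinates); the wrist camera has in their place "tool_from_camera" (4x4, takes a point from camera to tool coordinates, whose origin is the TCP and whose axes are the tool frame's). Camera axes: x right, y up, looking along -z (the intrinsics and any distortion apply to the point x, -y, -z); pixel columns grow to the right and rows downward; lengths in m; the calibration is good to about 2 mm. A picture is of the moment at which its call begins: read the wrist's pose just before it. There is no depth.
- arm.sign_off(): hands the job in, once; it reports no verdict.
The state is a dict: "t": time; "joints": joint angles; "joint_vel": joint speeds; "effort": joint torques, N m; "eef_pos": TCP position; "eef_rot": TCP orientation; "contact_force": force on the tool from outside, world axes, zero at the start; "ft_torque": the same for the moment, N m; "opening": finger opening in m.
Only numpy, scipy, OpenCV 4.12 (cv2) and the standard library are available. Lean on these libraries where they do the work, as an engineer would, in place of code of your own. Each camera call takes 0.05 s, during which the arm holds its last target.

## Task

A brass pendant blank lies on the steel bench block with its window drawn on it as a ring with a cross, and the window needs a punch dimple so that a drill can start there. Take the automatic centre punch from the wooden stand, set its point on the cross and press it straight down until its spring trips; do not let it trip anywhere else on the way. Then put the punch back upright in its hole in the stand, seated on its collar, leave the blank where it lies on the block, and leave the calipers, loupe and pencil where they are.

Things in the scene. Friction and masses are not known exactly. Their poses are not given: they have to be found in the camera images.
- punch: automatic centre punch, round, 122 mm long, about 0.2 kg: a knurled steel grip between a wide collar and a domed brass cap. Starts upright in the stand. Origin at the tip at rest, z up the axis. From the tip: slender nose 7 mm thick (0 to 20 mm), barrel widening to 16 mm diameter (to 46 mm), collar 28 mm diameter (46 to 51), grip 15 mm diameter (51 to 100), cap 21 mm diameter (100 to 122)
- punch_grip (a point): middle of the knurled grip, on the axis, 75.5 mm above the tip; 85 mm above the bench while in the stand. The free grip is 49 mm long and stands clear of the stand; fingertips may rest on the collar below it, so that they cannot slip down the grip while pressing. The cap above is wider than the grip
- punch_collar (a point): point on the punch's axis at the underside of the collar, 46 mm above the resting tip; in the stand it lies on the stand's top, 55 mm above the bench
- punch_tip (a point): the sharp tip of the punch's nose; moves with the nose
- punch_nose (a joint): how far the nose is pushed against its spring, 0 (out) to 0.008 m (stop). The push needed is 2 N at first and 1.9 N more per mm. Once the tip touches, the punch trips after 7 to 9 mm of pressing down, at 13 to 15 N; then the nose springs back out by 3 to 4 mm and the force falls to about 8 N at once. It may be pressed about 4 mm further before it bottoms
- stand: wooden punch stand screwed to the bench, 130 x 56 x 55 mm (x, y, z), origin at the centre of its underside, x along its length; two short steel dapping punches with ball ends are pushed tight into it at x = -10 and -44 mm and rise at most 41 mm over its top
- stand_hole (a point): centre of the mouth of the stand's wide hole, at x = +36 mm, near the end away from the robot, on the stand's top (55 mm above the bench); 20 mm diameter with a 2 mm chamfer, 50 mm deep; the punch's 16 mm barrel hangs in it with 2 mm play all round and the tip stays clear of the bottom
- blank: brass sheet 80 x 54 x 3 mm, loose, lying flat on the steel block, about 0.11 kg; a drop-shaped pendant outline is drawn on it in dark line. Origin at the centre of its underside, x along its length, towards the blunt end of the drop
- blank_mark (a point): centre of the cross inside the drawn ring of 18 mm diameter, at x = +13 mm, y = 0 on the blank's top (23 mm above the bench)
- steel_block: plain steel bench block 64 x 64 x 20 mm, 0.62 kg, loose on the bench, origin at the centre of its underside. Round the work, fixed: a drawer cabinet 194 mm high whose nearest corner stands at x 0.42, y 0.17 with its side running back to x 0.72, y 0.0; a leaning screen 320 mm high beyond x 0.63; on the left a wall with tools hanging above it
- calipers: calipers lying on the bench, 220 x 59 x 15 mm, origin at the centre of the underside
- loupe: loupe lying on the bench, 30 x 65 x 18 mm, origin at the centre of the underside
- pencil: pencil lying on the bench, 7 x 112 x 7 mm, origin at the centre of the underside
- punch_carrier (a joint): trip of the punch, inside it: 0 cocked, jumps to 0.004 m when the punch trips; counts as tripped past 0.003 m. It goes back to 0 by itself when the punch is lifted off
Mind the look-alikes: they are no part of the job. Of the things that look like the blank, the larger one is meant.

How it is judged:
By the outcome, as a careful person would: the job done as asked, in the order asked, and still so for the second after the job is handed in, with the robot touching nothing.
It also fails if it takes over 45 s, if anything falls off the work surface, if the arm or the gripper's body presses on something with over 40 N, if the wrist force passes 120 N, or if a joint passes its speed limit or range.

## Working session

There is one attempt and no reset: what is moved stays moved. The work goes in short steps, Python scripts to look and compute and a tool call to move; the robot and the scene stay as the last step left them, time stands still between calls to the robot, and variables do not carry over. Pictures are saved under pics/ and viewed, and the job is handed in when it is done.

Besides the shell and the picture viewer there is one more tool, called by a JSON object that holds its "op" and its "data", one argument or row to a line. play_rows: Moves the arm, as the interface text tells. Its arguments: {"type":"object","properties":{"plan":{"type":"array","items":{"type":"object","properties":{"delta_pos":{"type":"array","items":{"type":"number"}},"yaw":{"type":"number"},"grip":{"type":"number"}}}}},"required":["plan"]}

```bash
ls; mkdir -p pics; python3 - <<'E'
from plant import arm
import cv2,json
s=arm.state();print(s)
print(arm.pinch_z)
for n in ["scene","side","wrist"]:
    d=arm.snapshot(n);cv2.imwrite(f"pics/{n}0.png",d["img"][:,:,::-1])
    print(n,{k:v for k,v in d.items() if k!="img"})
E
```

```text
pics
{'t': 0.0, 'joints': array([-76.00196261,  23.94823078,  -0.58966443,  92.48518699,
         0.26741078,  63.63745978,  -3.03802283]), 'joint_vel': array([-0.10511758,  0.14924255, -0.04569953, -0.10646623,  0.01028659,
        0.07026789,  0.0451934 ]), 'effort': array([-4.22304101e-04, -8.51248097e+01,  6.38291594e-01, -4.25981355e+01,
       -4.89047414e-02,  1.89237634e-02,  8.21229241e-05]), 'eef_pos': array([0.1761144 , 0.59928444, 0.20482571]), 'eef_rot': array([[ 9.59421731e-01, -2.78048460e-04,  2.81974936e-01],
       [-2.81975065e-01, -1.18076873e-03,  9.59421007e-01],
       [ 6.61816534e-05, -9.99999264e-01, -1.21125791e-03]]), 'contact_force': array([-0.11088927, -0.83411662, -0.14217246]), 'ft_torque': array([ 0.03321097, -0.00121409,  0.00764472]), 'opening': 0.09394874329320992}
0.0188
scene {'intrinsics': array([[547.44432311,   0.        , 313.40657022],
       [  0.        , 547.44432311, 239.11452647],
       [  0.        ,   0.        ,   1.        ]]), 'cam_to_world': array([[-0.70760057,  0.39334581, -0.58700979, -0.14038117],
       [-0.70652377, -0.3806
[... 431 characters left out ...]
0.70290053, -0.66871691, -0.22048907],
       [ 0.0088835 ,  0.6908492 ,  0.7229443 ,  0.70782693],
       [ 0.        ,  0.        ,  0.        ,  1.        ]])}
wrist {'intrinsics': array([[356.3469875 ,   0.        , 318.14379261],
       [  0.        , 356.3469875 , 241.66030285],
       [  0.        ,   0.        ,   1.        ]]), 'tool_from_camera': array([[ 6.79361891e-05, -9.57398421e-01, -2.88770251e-01,
        -8.36392592e-02],
       [ 7.81967203e-04,  2.88770215e-01, -9.57398116e-01,
        -1.78862424e-01],
       [ 9.99999692e-01, -1.60766886e-04,  7.68272114e-04,
         2.88804601e-04],
       [ 0.00000000e+00,  0.00000000e+00,  0.00000000e+00,
         1.00000000e+00]])}
```

View pics/scene0.png

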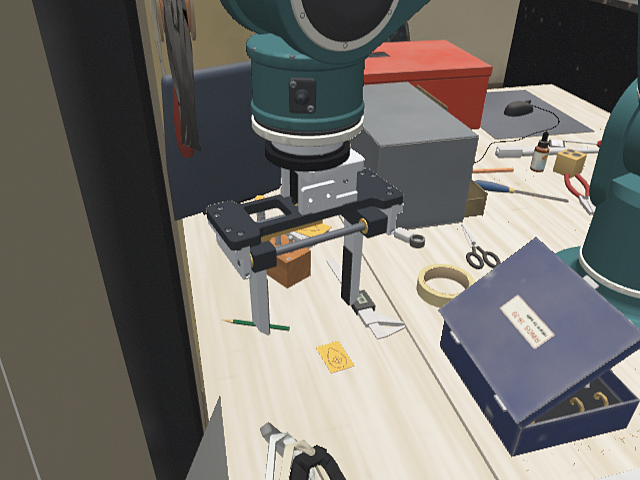

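View pics/side0.png

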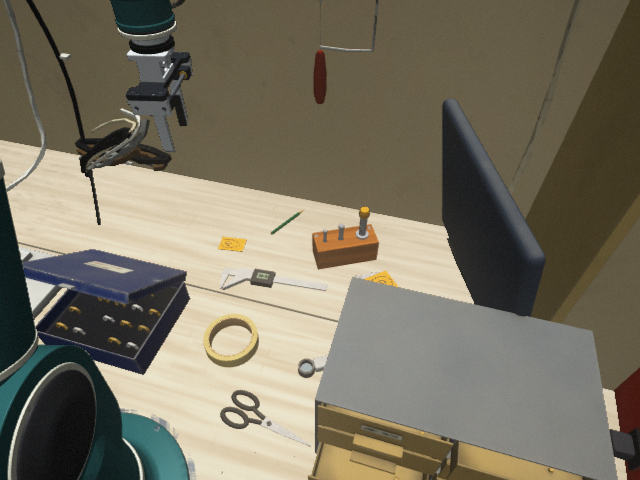

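View pics/wrist0.png

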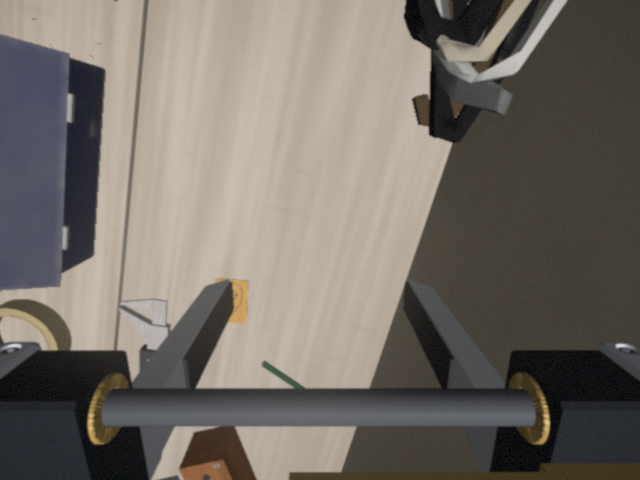

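The side view shows the stand at about (346,247), the punch cap at (364,211) and the larger blank at about (383,279), partly hidden by the cabinet. The small look-alike is at (232,244), the calipers at (270,280) and the pencil at (287,222).

```bash
cat > h.py <<'E'
import numpy as np,cv2
from plant import arm
def ray(d,u,v,st=None):
    K=d["intrinsics"];r=np.array([(u-K[0,2])/K[0,0],-(v-K[1,2])/K[1,1],-1.])
    if "cam_to_world" in d: T=d["cam_to_world"]
    else:
        W=np.eye(4);W[:3,:3]=st["eef_rot"];W[:3,3]=st["eef_pos"];T=W@d["tool_from_camera"]
    return T[:3,3],T[:3,:3]@r
def plane(d,u,v,z,st=None):
    o,r=ray(d,u,v,st);return o+r*(z-o[2])/r[2]
def proj(d,p,st=None):
    K=d["intrinsics"]
    if "cam_to_world" in d: T=d["cam_to_world"]
    else:
        W=np.eye(4);W[:3,:3]=st["eef_rot"];W[:3,3]=st["eef_pos"];T=W@d["tool_from_camera"]
    c=np.linalg.inv(T)@np.append(p,1);return K[0,2]+K[0,0]*c[0]/-c[2],K[1,2]+K[1,1]*c[1]/c[2]
def save(img,name,box=None,s=1):
    im=img[:,:,::-1]
    if box: x0,y0,x1,y1=box; im=im[y0:y1,x0:x1]
    cv2.imwrite("pics/"+name,cv2.resize(im,None,fx=s,fy=s,interpolation=cv2.INTER_CUBIC))
E
python3 - <<'E'
from h import *
d=arm.snapshot("side");save(d["img"],"s1.png",(300,190,440,300),5)
d2=arm.snapshot("scene");save(d2["img"],"c1.png",(230,180,390,300),5)
for n,u,v,z in [("cap",364,210,.131),("collar",362,235,.055),("blank",383,279,.023),("small",232,244,0),("standL",313,237,.055),("standR",378,230,.055),("pencil",273,234,0),("pencil2",302,211,0),("calL",222,280,0),("calR",327,288,0)]:
    print(n,plane(d,u,v,z).round(3))
E
```

```text
cap [0.516 0.374 0.131]
collar [0.52  0.379 0.055]
blank [0.535 0.28  0.023]
small [0.249 0.47  0.   ]
standL [0.418 0.397 0.055]
standR [0.557 0.385 0.055]
pencil [ 0.343  0.48  -0.   ]
pencil2 [0.424 0.541 0.   ]
calL [0.218 0.373 0.   ]
calR [0.424 0.301 0.   ]
```

View pics/s1.png

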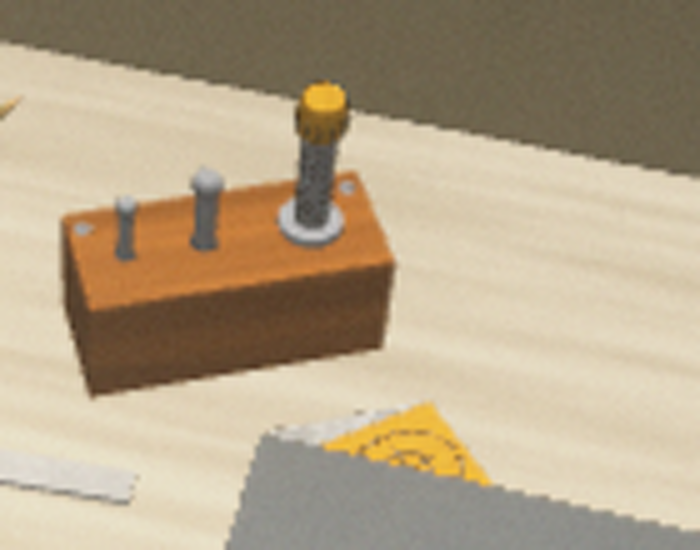

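View pics/c1.png

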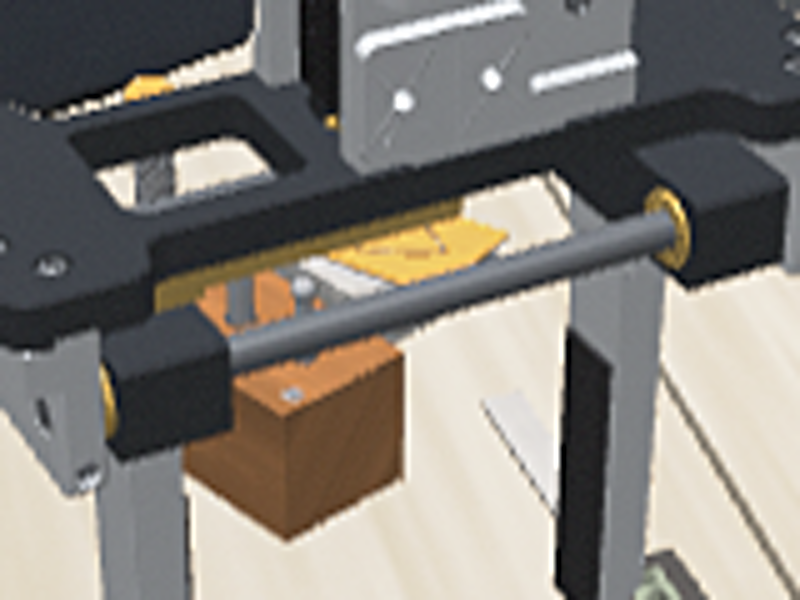

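{"op": "play_rows", "data": {
  "plan": [
    {"delta_pos": [0.034,-0.0075,-0.018],"yaw": 0,"grip": 0.094},
    {"delta_pos": [0.034,-0.0075,-0.018],"yaw": 0,"grip": 0.094},
    {"delta_pos": [0.034,-0.0075,-0.018],"yaw": 0,"grip": 0.094},
    {"delta_pos": [0.034,-0.0075,-0.018],"yaw": 0,"grip": 0.094},
    {"delta_pos": [0.034,-0.0075,-0.018],"yaw": 0,"grip": 0.094}
  ]
}}

```text
t: 0.67
eef_pos: [0.3149, 0.4638, 0.2434]
eef_rot: [[0.959, -0.0, 0.282], [-0.282, 0.0, 0.959], [-0.0, -1.0, 0.0]]
contact_force: [0.2, 0.8, 0.2]
opening: 0.0939
```

{"op": "play_rows", "data": {
  "plan": [
    {"delta_pos": [0.034,-0.0075,-0.018],"yaw": 0,"grip": 0.094},
    {"delta_pos": [0.034,-0.0075,-0.018],"yaw": 0,"grip": 0.094},
    {"delta_pos": [0.034,-0.0075,-0.018],"yaw": 0,"grip": 0.094},
    {"delta_pos": [0.034,-0.0075,-0.018],"yaw": 0,"grip": 0.094},
    {"delta_pos": [0.034,-0.0075,-0.018],"yaw": 0,"grip": 0.094}
  ]
}}

```text
t: 1.08
eef_pos: [0.4527, 0.3295, 0.281]
eef_rot: [[0.959, 0.0, 0.282], [-0.282, 0.0, 0.959], [0.0, -1.0, 0.0]]
contact_force: [-0.1, 0.6, 0.1]
opening: 0.0939
```

{"op": "play_rows", "data": {
  "plan": [
    {"delta_pos": [0,0,0],"yaw": 0,"grip": 0.094}
  ]
}}

```text
t: 1.17
eef_pos: [0.4571, 0.3251, 0.282]
eef_rot: [[0.957, 0.003, 0.29], [-0.29, -0.001, 0.957], [0.003, -1.0, 0.0]]
contact_force: [1.0, -0.9, -0.6]
opening: 0.0941
```

```bash
python3 - <<'E'
from h import *
s=arm.state();print(s["t"],s["eef_pos"],s["eef_rot"],s["joints"])
d=arm.snapshot("wrist");save(d["img"],"w1.png")
d=arm.snapshot("scene");save(d["img"],"c2.png")
d=arm.snapshot("side")
for u,v in [(318.4,251.6),(379,242.8),(371.2,224.8)]: print(plane(d,u,v,.055))
E
```

```text
1.1667 [0.45714885 0.32508327 0.28200923] [[ 9.56970790e-01  3.17197470e-03  2.90166927e-01]
 [-2.90166650e-01 -5.57424029e-04  9.56975969e-01]
 [ 3.19724958e-03 -9.99994814e-01  3.86962759e-04]] [-47.5194223   13.63380315  10.65199188  96.75283582  -2.51794545
  69.73208588  36.83843093]
[0.41880642 0.3544683  0.055     ]
[0.54696467 0.34891846 0.055     ]
[0.54840253 0.40363192 0.055     ]
```

View pics/w1.png

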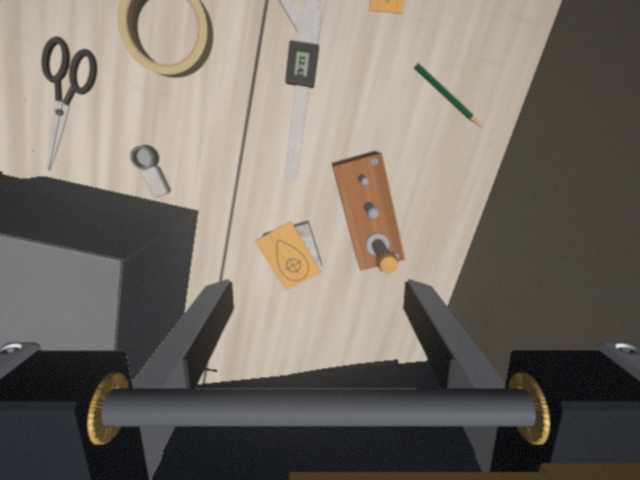

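View pics/c2.png

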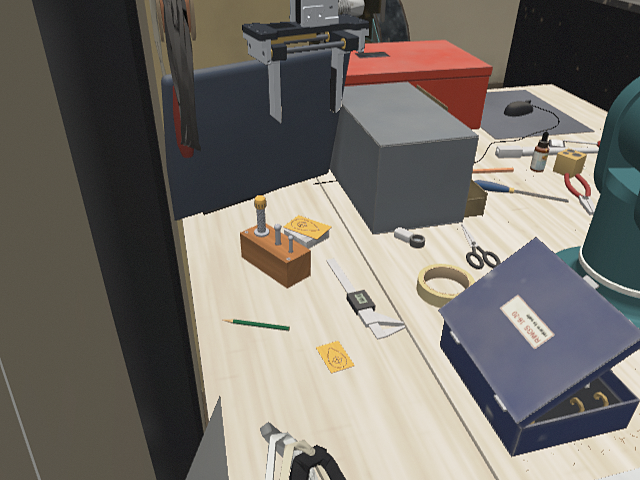

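Wrist view: the punch is at cap (388,262) and collar (377,245), the blank's ring with cross at (294,265), the screen edge below.

```bash
python3 - <<'E'
from h import *
d=arm.snapshot("wrist");save(d["img"],"w1z.png",(250,140,410,300),5)
hs=cv2.cvtColor(d["img"],cv2.COLOR_RGB2HSV)
d=arm.snapshot("scene");save(d["img"],"c2z.png",(230,185,340,285),7)
E
```

```text
(no output)
```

View pics/w1z.png

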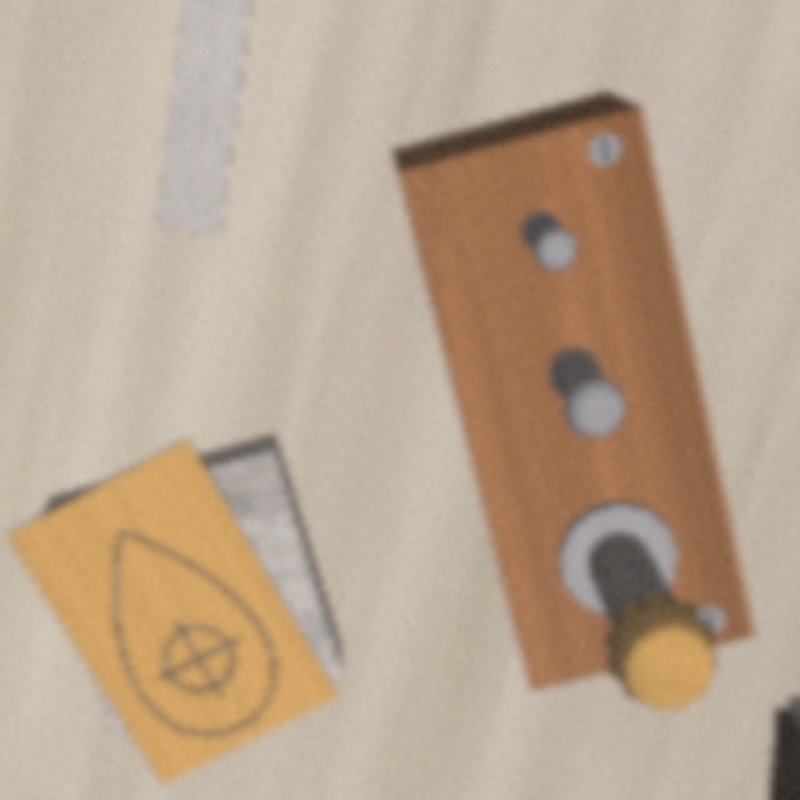

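View pics/c2z.png

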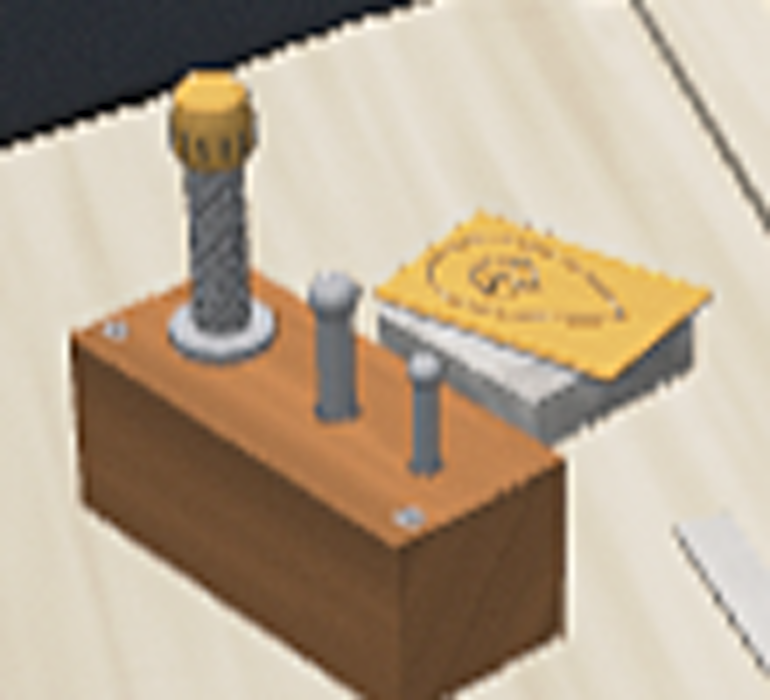

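```bash
python3 - <<'E'
from h import *
s=arm.state();print(s["t"],s["eef_pos"],s["joint_vel"].round(2))
d=arm.snapshot("wrist")
c=lambda x,y,s,x0,y0:(x0+(x+.5)/s-.5,y0+(y+.5)/s-.5)
P=lambda x,y,z:plane(d,*c(x,y,5,250,140),z,s)
for n,x,y,z in [("mark",201,659,.023),("bc",12,537,.023),("bc",185,440,.023),("bc",335,690,.023),("bc",167,783,.023),("st",400,165,.055),("st",637,108,.055),("st",750,632,.055),("st",533,688,.055),("collar",618,558,.060),("cap",668,667,.131)]: print(n,P(x,y,z).round(4))
d=arm.snapshot("scene")
P=lambda x,y,z:plane(d,*c(x,y,7,230,185),z,s)
print("scene")
for n,x,y,z in [("mark",507,277,.023),("bc",372,293,.023),("bc",482,212,.023),("bc",712,297,.023),("bc",612,380,.023),("collar",221,325,.060),("cap",212,92,.131),("st",400,547,.055),("st",565,460,.055),("st",75,332,.055)]: print(n,P(x,y,z).round(4))
d=arm.snapshot("side")
P=lambda x,y,z:plane(d,*c(x,y,5,300,190),z,s)
print("side")
for n,x,y,z in [("mark",413,464,.023),("bc",432,403,.023),("collar",312,220,.060),("cap",325,97,.131)]: print(n,P(x,y,z).round(4))
E
```

```text
1.4167 [0.45068519 0.33201982 0.28012911] [-0.4   0.01 -0.01  0.01  0.01 -0.03  0.14]
mark [0.5251 0.2714 0.023 ]
bc [0.4795 0.235  0.023 ]
bc [0.4675 0.2855 0.023 ]
bc [0.5434 0.3027 0.023 ]
bc [0.5565 0.2519 0.023 ]
st [0.4133 0.3562 0.055 ]
st [0.4161 0.41   0.055 ]
st [0.5443 0.4071 0.055 ]
st [0.5437 0.3531 0.055 ]
collar [0.5152 0.3807 0.06  ]
cap [0.5143 0.3803 0.131 ]
scene
mark [0.5258 0.2696 0.023 ]
bc [0.5461 0.303  0.023 ]
bc [0.5569 0.2497 0.023 ]
bc [0.478  0.2356 0.023 ]
bc [0.4675 0.2863 0.023 ]
collar [0.5172 0.3814 0.06  ]
cap [0.5138 0.3833 0.131 ]
st [0.4173 0.4104 0.055 ]
st [0.416  0.3558 0.055 ]
st [0.5472 0.406  0.055 ]
side
mark [0.5302 0.2718 0.023 ]
bc [0.5486 0.3    0.023 ]
collar [0.519  0.3782 0.06  ]
cap [0.518  0.3767 0.131 ]
```

{"op": "play_rows", "data": {
  "plan": [
    {"delta_pos": [0,0,0],"yaw": -5,"grip": 0.094},
    {"delta_pos": [0,0,0],"yaw": -5,"grip": 0.094},
    {"delta_pos": [0,0,0],"yaw": -5,"grip": 0.094},
    {"delta_pos": [0.032,0.012,0.0245],"yaw": 0,"grip": 0.094},
    {"delta_pos": [0.032,0.012,0.0245],"yaw": 0,"grip": 0.094}
  ]
}}

```text
t: 1.98
eef_pos: [0.5165, 0.3793, 0.258]
eef_rot: [[1.0, 0.002, 0.022], [-0.022, 0.002, 1.0], [0.002, -1.0, 0.002]]
contact_force: [1.2, 0.6, 1.0]
opening: 0.0938
```

{"op": "play_rows", "data": {
  "plan": [
    {"delta_pos": [0,0.03,0],"yaw": 0,"grip": 0.094},
    {"delta_pos": [0,0.03,0],"yaw": 0,"grip": 0.094},
    {"delta_pos": [0,0,0],"yaw": 0,"grip": 0.094},
    {"delta_pos": [0,0,0],"yaw": 0,"grip": 0.094}
  ]
}}

```text
t: 2.32
eef_pos: [0.5153, 0.378, 0.1961]
eef_rot: [[1.0, -0.002, 0.023], [-0.023, -0.002, 1.0], [-0.002, -1.0, -0.002]]
contact_force: [0.5, 0.1, 0.9]
opening: 0.0935
```

```bash
python3 - <<'E'
from h import *
s=arm.state();print(s["t"],s["eef_pos"],s["eef_rot"].round(4),s["joint_vel"].round(1),s["contact_force"])
d=arm.snapshot("wrist");save(d["img"],"w2.png")
print(proj(d,np.array([.516,.380,.131]),s),proj(d,np.array([.516,.380,.06]),s))
for n in("scene","side"):
  d=arm.snapshot(n);save(d["img"],n+"2.png",(220,100,380,300) if n=="scene" else (300,120,440,290),3)
E
```

```text
2.3167 [0.51533747 0.37804353 0.19606008] [[ 0.9997 -0.0021  0.0233]
 [-0.0234 -0.0018  0.9997]
 [-0.002  -1.     -0.0018]] [-0.  -2.8  0.4 -2.5  0.1  1.  -0. ] [0.5030321  0.12481253 0.87174042]
(np.float64(321.25976756331335), np.float64(255.9877785427368)) (np.float64(320.80287592234714), np.float64(230.74562532037254))
```

View pics/w2.png

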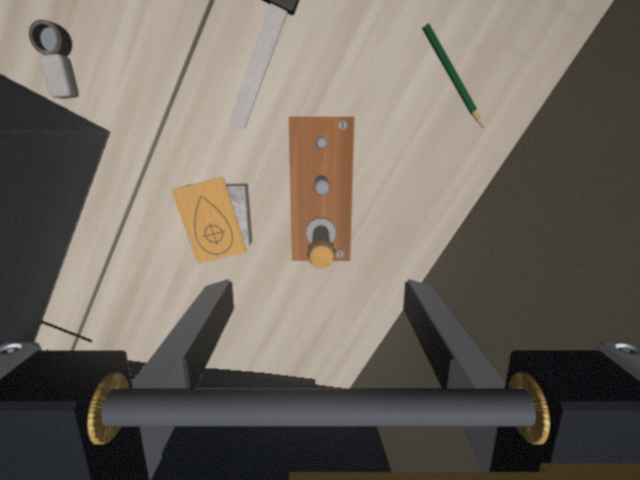

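View pics/scene2.png

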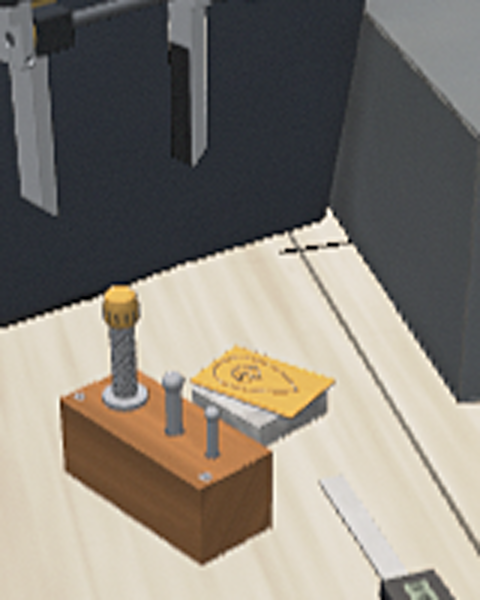

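View pics/side2.png

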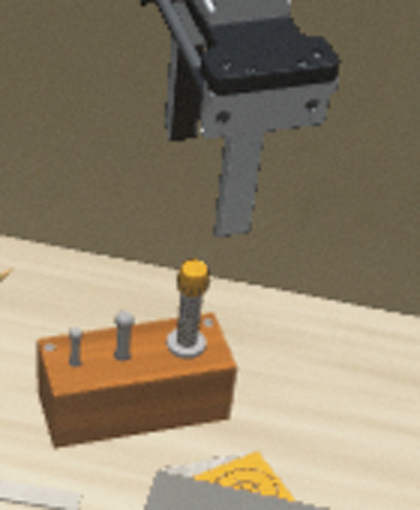

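```bash
python3 - <<'E'
from h import *
s=arm.state();print(s["t"],s["eef_pos"],s["joint_vel"].round(1))
d=arm.snapshot("wrist");save(d["img"],"w2z.png",(170,170,350,270),4)
hs=cv2.cvtColor(d["img"],cv2.COLOR_RGB2HSV);m=cv2.inRange(hs,(15,90,150),(32,255,255));m[:, :290]=0;m[:,350:]=0;m[270:]=0
v,u=np.nonzero(m);print(u.mean(),v.mean(),len(u),u.min(),u.max(),v.min(),v.max())
print(plane(d,u.mean(),v.mean(),.129,s))
E
```

```text
2.4667 [0.51670563 0.3787467  0.19903806] [ 0.1 -0.2  0.   0.2  0.  -0.4  0.1]
319.747572815534 252.6893203883495 412 308 331 242 263
[0.51678526 0.37988889 0.129     ]
```

View pics/w2z.png

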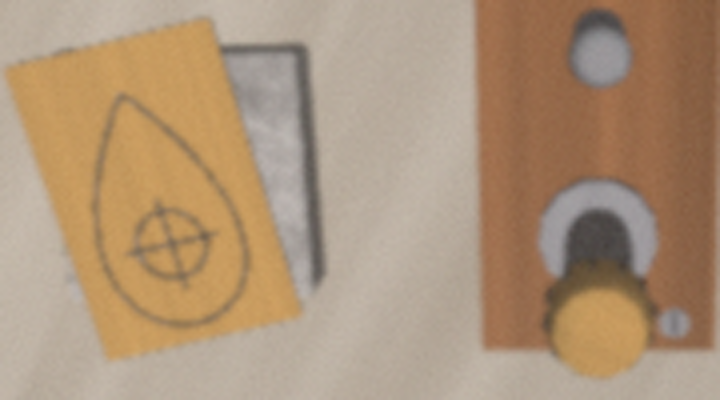

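{"op": "play_rows", "data": {
  "plan": [
    {"delta_pos": [0,0.034,0.0012],"yaw": 0,"grip": 0.094},
    {"delta_pos": [0,0.034,0],"yaw": 0,"grip": 0.094},
    {"delta_pos": [0,0.034,0],"yaw": 0,"grip": 0.094},
    {"delta_pos": [0,0.02,0],"yaw": 0,"grip": 0.094},
    {"delta_pos": [0,0.012,0],"yaw": 0,"grip": 0.094}
  ]
}}

```text
t: 2.93
eef_pos: [0.5158, 0.3791, 0.0615]
eef_rot: [[1.0, -0.001, 0.024], [-0.024, -0.001, 1.0], [-0.001, -1.0, -0.001]]
contact_force: [0.9, 0.4, 0.2]
opening: 0.094
```

{"op": "play_rows", "data": {
  "plan": [
    {"delta_pos": [0,0,0],"yaw": 0,"grip": 0.094},
    {"delta_pos": [0,0,0],"yaw": 0,"grip": 0.094},
    {"delta_pos": [0,0,0],"yaw": 0,"grip": 0.094}
  ]
}}

```text
t: 3.18
eef_pos: [0.5172, 0.38, 0.0648]
eef_rot: [[1.0, 0.002, 0.024], [-0.024, 0.002, 1.0], [0.002, -1.0, 0.002]]
contact_force: [0.0, 0.2, 0.6]
opening: 0.094
```

```bash
python3 - <<'E'
from h import *
s=arm.state();print(s["t"],s["eef_pos"],s["eef_rot"].round(4),s["joint_vel"].round(1),s["contact_force"])
d=arm.snapshot("wrist");save(d["img"],"w3.png",(180,150,460,400),2)
for n in("scene","side"):
  d=arm.snapshot(n);save(d["img"],n+"3.png",(220,150,340,270) if n=="scene" else (300,150,420,270),5)
E
```

```text
3.1833 [0.51721082 0.38000528 0.06475802] [[ 0.9997  0.0021  0.024 ]
 [-0.024   0.0016  0.9997]
 [ 0.0021 -1.      0.0017]] [ 0.  -0.2  0.1  0.1 -0.1 -0.2 -0. ] [0.0075857  0.21675387 0.64170848]
```

View pics/w3.png

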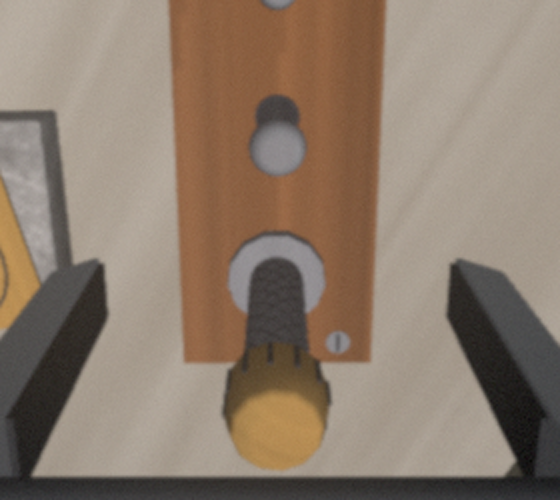

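View pics/scene3.png

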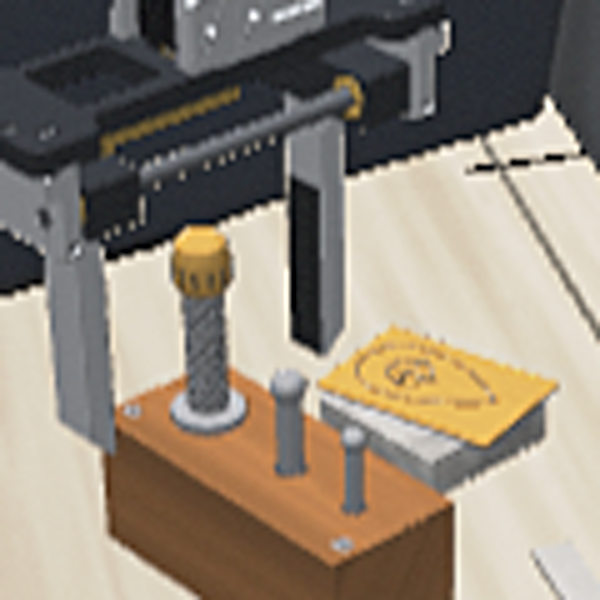

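View pics/side3.png

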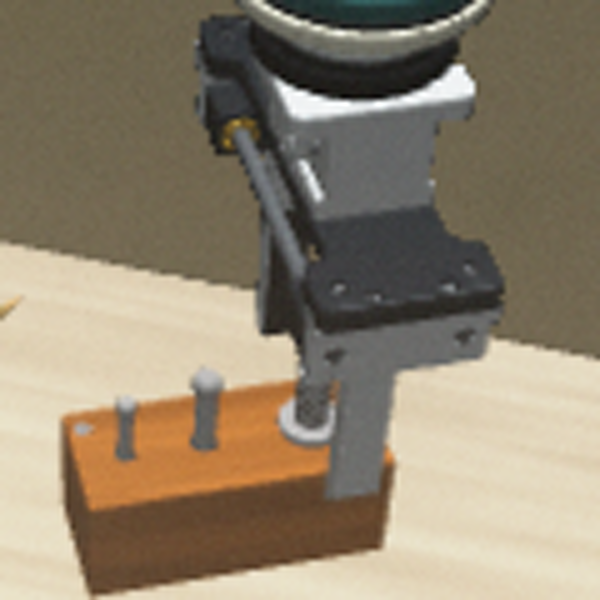

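```bash
python3 - <<'E'
from h import *
s=arm.state()
d=arm.snapshot("side");print(plane(d,370.3,249.3,.065),plane(d,361.8,234,.060))
d=arm.snapshot("wrist");print("collar",plane(d,180+276/2,150+279/2,.06,s),"cap",plane(d,180+278/2,150+427/2,.131,s))
E
```

```text
[0.51969656 0.32721628 0.065     ] [0.51818831 0.37713999 0.06      ]
collar [0.51642061 0.37960632 0.06      ] cap [0.51356826 0.3800167  0.131     ]
```

{"op": "play_rows", "data": {
  "plan": [
    {"delta_pos": [-0.001,0.003,0],"yaw": 0,"grip": 0.094},
    {"delta_pos": [0,0,0],"yaw": 0,"grip": 0.05},
    {"delta_pos": [0,0,0],"yaw": 0,"grip": 0.025},
    {"delta_pos": [0,0,0],"yaw": 0,"grip": 0.005},
    {"delta_pos": [0,0,0],"yaw": 0,"grip": 0.0}
  ]
}}

```text
t: 3.85
eef_pos: [0.5153, 0.3793, 0.0596]
eef_rot: [[1.0, -0.0, 0.024], [-0.024, -0.0, 1.0], [-0.0, -1.0, -0.0]]
contact_force: [1.2, -0.4, 0.2]
opening: 0.0707
```

{"op": "play_rows", "data": {
  "plan": [
    {"delta_pos": [0,0,0],"yaw": 0,"grip": 0.0},
    {"delta_pos": [0,0,0],"yaw": 0,"grip": 0.0},
    {"delta_pos": [0,0,0],"yaw": 0,"grip": 0.0},
    {"delta_pos": [0,0,0],"yaw": 0,"grip": 0.0}
  ]
}}

```text
t: 4.18
eef_pos: [0.5152, 0.3793, 0.0596]
eef_rot: [[1.0, -0.0, 0.024], [-0.024, -0.0, 1.0], [-0.0, -1.0, -0.0]]
contact_force: [0.9, -0.9, -0.7]
opening: 0.0443
```

```bash
python3 - <<'E'
from h import *
s=arm.state();print(s["t"],s["eef_pos"],s["eef_rot"].round(4),s["joint_vel"].round(1),s["contact_force"],s["opening"])
d=arm.snapshot("wrist");save(d["img"],"w4.png",(180,150,460,400),2)
for n in("scene","side"):
  d=arm.snapshot(n);save(d["img"],n+"4.png",(220,150,340,270) if n=="scene" else (300,150,420,270),5)
E
```

```text
4.1833 [0.51524334 0.37927203 0.05964657] [[ 9.997e-01 -0.000e+00  2.400e-02]
 [-2.400e-02 -1.000e-04  9.997e-01]
 [-0.000e+00 -1.000e+00 -1.000e-04]] [ 0.1 -0.  -0.   0.   0.1 -0.1 -0. ] [ 0.88130805 -0.91878339 -0.70867162] 0.0442670669665018
```

View pics/scene4.png

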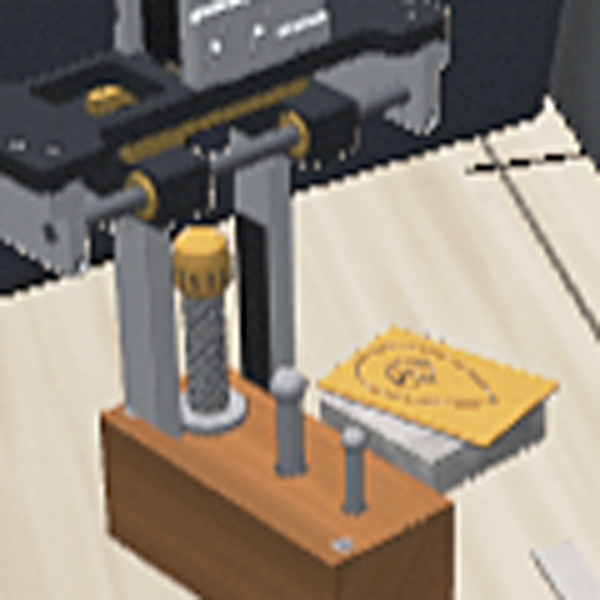

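View pics/side4.png

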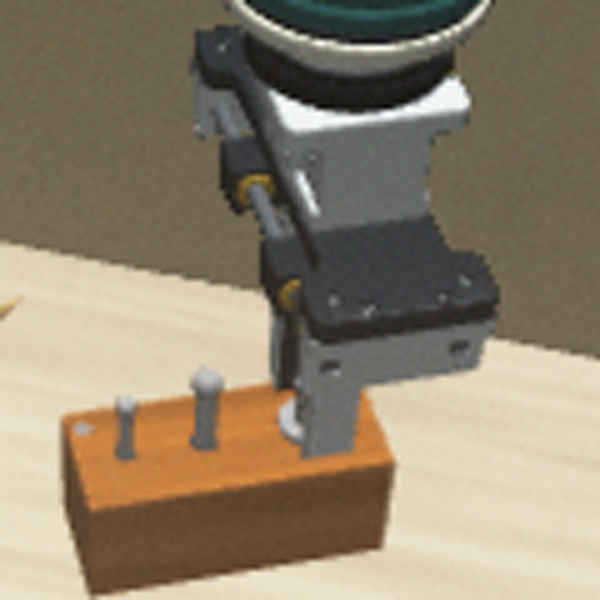

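{"op": "play_rows", "data": {
  "plan": [
    {"delta_pos": [0,-0.002,0.0005],"yaw": 0,"grip": 0.044},
    {"delta_pos": [0,0,0],"yaw": 0,"grip": 0.044},
    {"delta_pos": [0,0,0],"yaw": 0,"grip": 0.044}
  ]
}}

```text
t: 4.58
eef_pos: [0.5154, 0.38, 0.0619]
eef_rot: [[1.0, 0.0, 0.024], [-0.024, 0.0, 1.0], [0.0, -1.0, 0.0]]
contact_force: [0.0, -0.6, 0.6]
opening: 0.0435
```

{"op": "play_rows", "data": {
  "plan": [
    {"delta_pos": [0,0,0],"yaw": 0,"grip": 0.0},
    {"delta_pos": [0,0,0],"yaw": 0,"grip": 0.0},
    {"delta_pos": [0,0,0],"yaw": 0,"grip": 0.0},
    {"delta_pos": [0,0,0],"yaw": 0,"grip": 0.0},
    {"delta_pos": [0,0,0],"yaw": 0,"grip": 0.0}
  ]
}}

```text
t: 5.0
eef_pos: [0.5152, 0.3799, 0.0617]
eef_rot: [[1.0, 0.0, 0.024], [-0.024, -0.0, 1.0], [0.0, -1.0, -0.0]]
contact_force: [0.2, 0.2, -0.8]
opening: 0.0198
```

{"op": "play_rows", "data": {
  "plan": [
    {"delta_pos": [0,0,0],"yaw": 0,"grip": 0.0},
    {"delta_pos": [0,0,0],"yaw": 0,"grip": 0.0}
  ]
}}

```text
t: 5.17
eef_pos: [0.5152, 0.3798, 0.0617]
eef_rot: [[1.0, 0.0, 0.024], [-0.024, -0.0, 1.0], [0.0, -1.0, -0.0]]
contact_force: [0.8, -0.2, -0.5]
opening: 0.0198
```

```bash
python3 - <<'E'
from h import *
s=arm.state();print(s["t"],s["eef_pos"],s["eef_rot"].round(4),s["contact_force"],s["opening"])
d=arm.snapshot("wrist");save(d["img"],"w5.png",(180,150,460,400),2)
for n in("scene","side"):
  d=arm.snapshot(n);save(d["img"],n+"5.png",(220,150,340,270) if n=="scene" else (300,150,420,270),5)
E
```

```text
5.1667 [0.51524757 0.37984792 0.06165577] [[ 0.9997  0.      0.0239]
 [-0.0239 -0.      0.9997]
 [ 0.     -1.     -0.    ]] [ 0.791145   -0.24738263 -0.51099086] 0.019845240587555584
```

View pics/scene5.png

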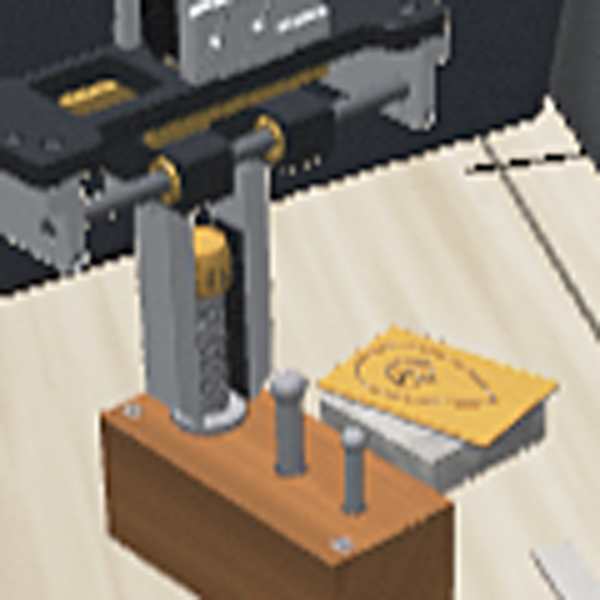

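View pics/w5.png

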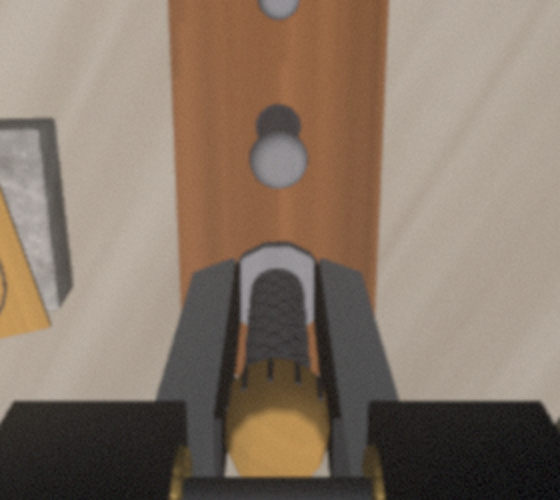

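```bash
python3 - <<'E'
from h import *
d=arm.snapshot("scene")
for z in (.065,.085,.1,.11,.12,.13,.15): print(z,proj(d,np.array([.509,.333,z])))
save(d["img"],"c6.png",(245,190,285,240),14)
d=arm.snapshot("side");save(d["img"],"s6.png",(340,180,400,250),10)
E
```

```text
0.065 (np.float64(283.7796923301607), np.float64(220.73345314785198))
0.085 (np.float64(283.5793340428491), np.float64(211.42593264591676))
0.1 (np.float64(283.4261808622306), np.float64(204.31129622298127))
0.11 (np.float64(283.32267110102765), np.float64(199.5028141907486))
0.12 (np.float64(283.21801337129943), np.float64(194.6410039896231))
0.13 (np.float64(283.11218846934764), np.float64(189.72497352366082))
0.15 (np.float64(282.89695816817647), np.float64(179.72658280237653))
```

View pics/c6.png

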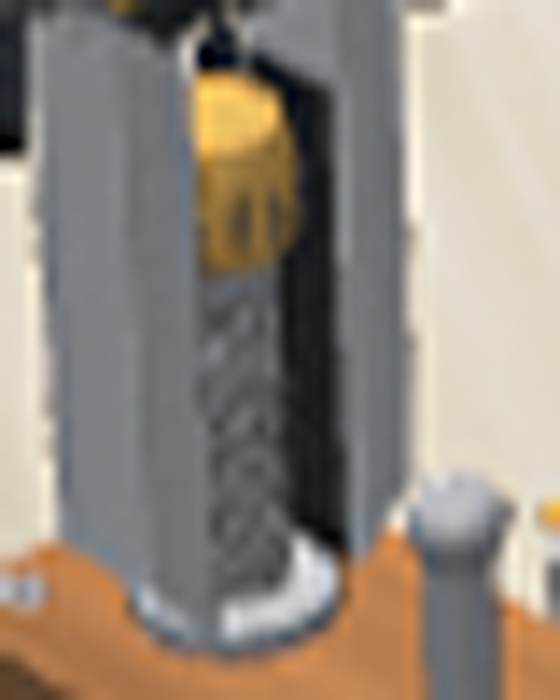

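View pics/s6.png

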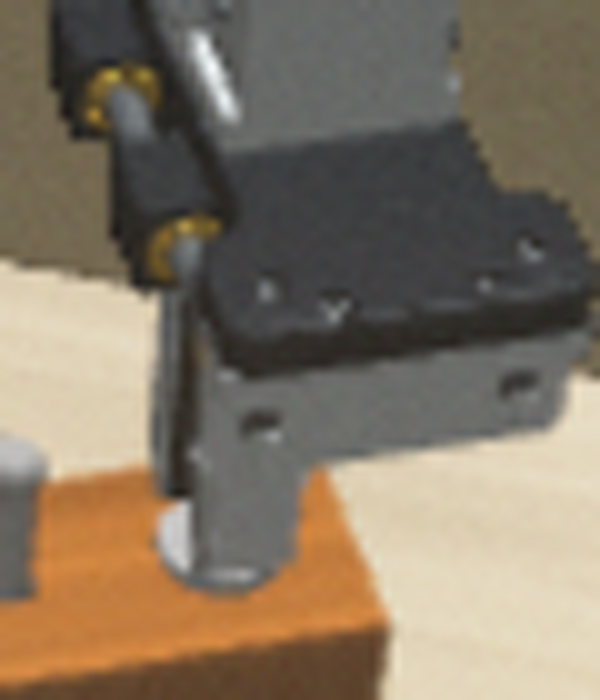

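The fingers have closed on the cap (19.8 mm opening) because the pads run about 70 mm up. The tips sit about 1.5 mm over the collar, so the collar will back them up when pressing. Next I lift.

{"op": "play_rows", "data": {
  "plan": [
    {"delta_pos": [0,-0.01,0],"yaw": 0,"grip": 0.0},
    {"delta_pos": [0,-0.015,0],"yaw": 0,"grip": 0.0},
    {"delta_pos": [0,-0.02,0],"yaw": 0,"grip": 0.0},
    {"delta_pos": [0,-0.02,0],"yaw": 0,"grip": 0.0},
    {"delta_pos": [0,-0.015,0],"yaw": 0,"grip": 0.0}
  ]
}}

```text
t: 5.83
eef_pos: [0.5156, 0.3799, 0.144]
eef_rot: [[1.0, 0.001, 0.024], [-0.024, 0.001, 1.0], [0.001, -1.0, 0.001]]
contact_force: [0.1, -0.7, -2.1]
opening: 0.0197
```

{"op": "play_rows", "data": {
  "plan": [
    {"delta_pos": [0,0,0],"yaw": 0,"grip": 0.0},
    {"delta_pos": [0,0,0],"yaw": 0,"grip": 0.0}
  ]
}}

```text
t: 6.0
eef_pos: [0.5154, 0.3799, 0.1424]
eef_rot: [[1.0, 0.001, 0.024], [-0.024, 0.001, 1.0], [0.001, -1.0, 0.001]]
contact_force: [-0.6, 0.3, -3.2]
opening: 0.0197
```

```bash
python3 - <<'E'
from h import *
s=arm.state();print(s["t"],s["eef_pos"],s["eef_rot"].round(4),s["contact_force"],s["opening"])
d=arm.snapshot("wrist");save(d["img"],"w7.png",(120,150,440,390),2)
for n in("scene","side"):
  d=arm.snapshot(n);save(d["img"],n+"7.png",(220,130,340,250) if n=="scene" else (310,130,430,250),5)
E
```

```text
6.0 [0.51544899 0.37993    0.14238873] [[ 9.997e-01  1.000e-03  2.400e-02]
 [-2.400e-02  7.000e-04  9.997e-01]
 [ 9.000e-04 -1.000e+00  7.000e-04]] [-0.6005498   0.28371226 -3.16638568] 0.019664091542581495
```

View pics/scene7.png

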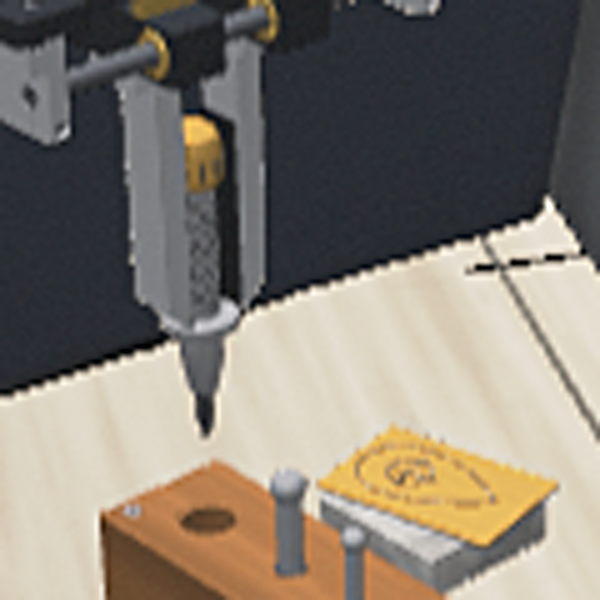

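View pics/side7.png

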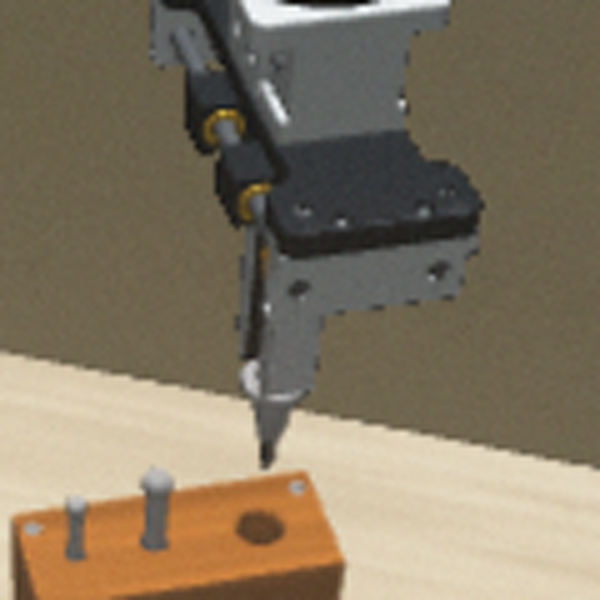

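View pics/w7.png

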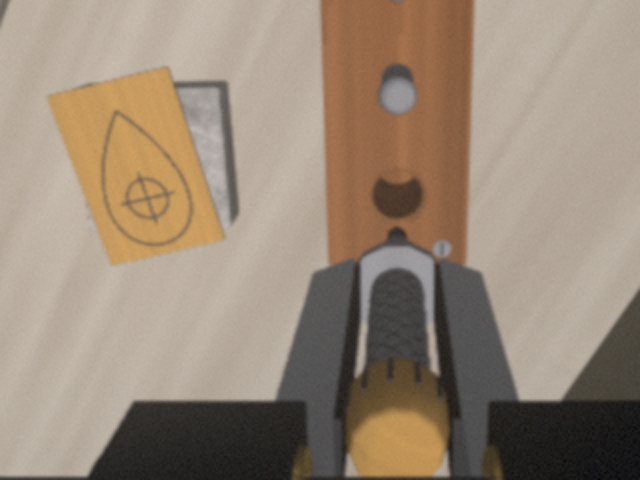

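```bash
python3 - <<'E'
from h import *
s=arm.state()
D={n:arm.snapshot(n) for n in("scene","side","wrist")}
px={"tip":{"scene":(261,217.3),"side":(363.2,223.6)},"hole":{"scene":(261.8,234),"side":(362.2,235.6),"wrist":(120+398/2,150+194/2)}}
z={"tip":.0897,"hole":.055}
for k,v in px.items():
  A=[];b=[]
  for n,p in v.items():
    o,r=ray(D[n],*p,s);print(k,n,plane(D[n],*p,z[k],s).round(4))
    r=r/np.linalg.norm(r);M=np.eye(3)-np.outer(r,r);A.append(M);b.append(M@o)
  print(np.linalg.lstsq(np.vstack(A),np.hstack(b),rcond=None)[0].round(4))
d=D["wrist"]
for n,p in [("mark",(120+148/2,150+198/2))]: print(n,plane(d,*p,.023,s))
E
```

```text
tip scene [0.5156 0.3814 0.0897]
tip side [0.5189 0.3776 0.0897]
[0.5192 0.3791 0.0877]
hole scene [0.5147 0.3822 0.055 ]
hole side [0.5194 0.377  0.055 ]
hole wrist [0.5151 0.3798 0.055 ]
[0.5183 0.3794 0.052 ]
mark [0.52446514 0.27021093 0.023     ]
```

{"op": "play_rows", "data": {
  "plan": [
    {"delta_pos": [0.0026,0,-0.0217],"yaw": 0,"grip": 0.0},
    {"delta_pos": [0.0025,0,-0.0217],"yaw": 0,"grip": 0.0},
    {"delta_pos": [0.0025,0,-0.0217],"yaw": 0,"grip": 0.0},
    {"delta_pos": [0.0025,0,-0.0217],"yaw": 0,"grip": 0.0},
    {"delta_pos": [0.0025,0.0,-0.0217],"yaw": 0,"grip": 0.0}
  ]
}}

```text
t: 6.72
eef_pos: [0.5251, 0.2699, 0.1413]
eef_rot: [[1.0, -0.0, 0.024], [-0.024, -0.0, 1.0], [-0.0, -1.0, -0.0]]
contact_force: [1.3, -0.1, -2.1]
opening: 0.02
```

{"op": "play_rows", "data": {
  "plan": [
    {"delta_pos": [0,0.017,0],"yaw": 0,"grip": 0.0},
    {"delta_pos": [0,0.017,0],"yaw": 0,"grip": 0.0},
    {"delta_pos": [0,0.014,0],"yaw": 0,"grip": 0.0},
    {"delta_pos": [0,0,0],"yaw": 0,"grip": 0.0},
    {"delta_pos": [0,0,0],"yaw": 0,"grip": 0.0}
  ]
}}

```text
t: 7.13
eef_pos: [0.5249, 0.2708, 0.0932]
eef_rot: [[1.0, -0.001, 0.024], [-0.024, -0.001, 1.0], [-0.001, -1.0, -0.001]]
contact_force: [-0.1, -0.6, -2.0]
opening: 0.02
```

```bash
python3 - <<'E'
from h import *
s=arm.state();print(s["t"],s["eef_pos"],s["eef_rot"].round(4),s["contact_force"],s["opening"],s["joint_vel"].round(1))
d=arm.snapshot("wrist");save(d["img"],"w8.png",(220,150,420,300),4)
for n in("scene","side"):
  d=arm.snapshot(n);save(d["img"],n+"8.png",(250,130,350,230) if n=="scene" else (330,180,430,280),6)
E
```

```text
7.1333 [0.52489075 0.27079229 0.0931891 ] [[ 0.9997 -0.0014  0.024 ]
 [-0.024  -0.001   0.9997]
 [-0.0013 -1.     -0.001 ]] [-0.13122947 -0.61017854 -2.02761613] 0.020025827497454685 [-0.1 -1.4  0.2 -1.   0.1  0.4 -0.1]
```

View pics/scene8.png

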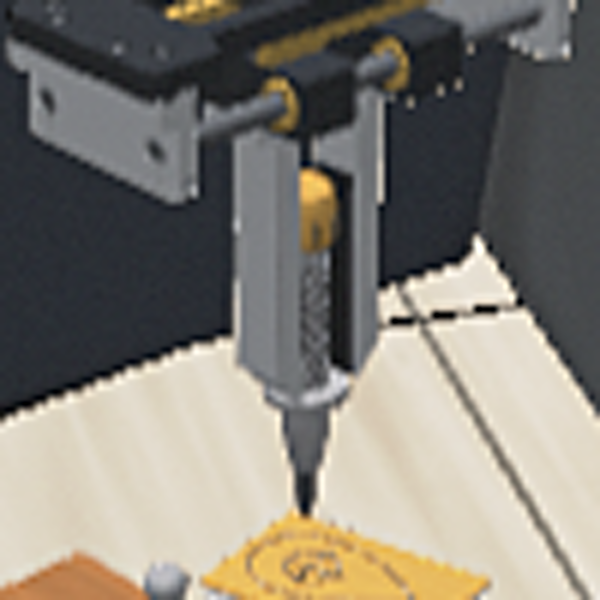

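View pics/side8.png

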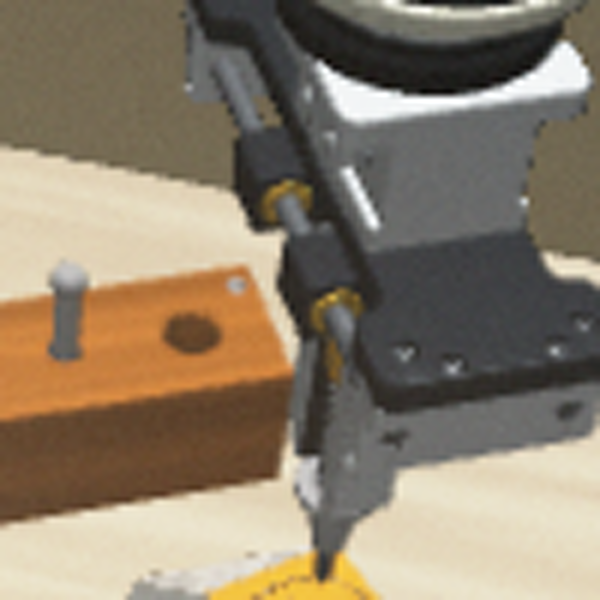

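View pics/w8.png

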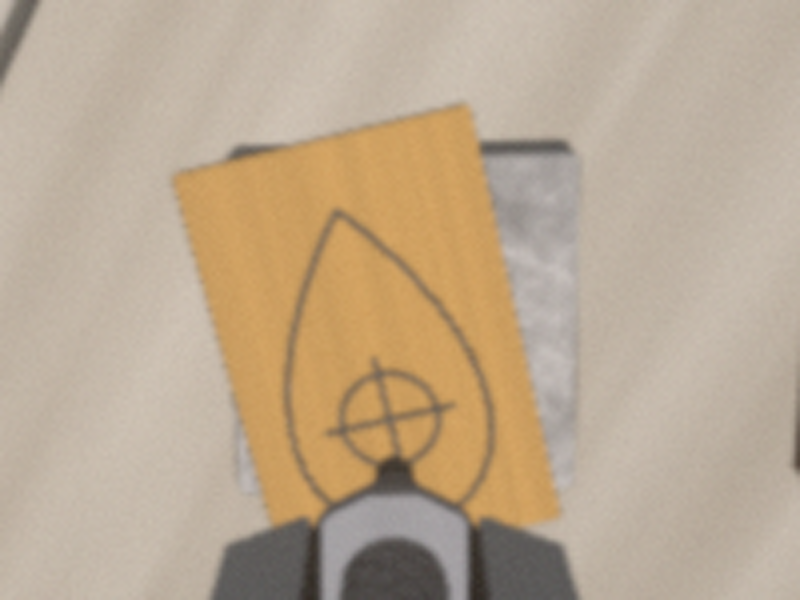

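```bash
python3 - <<'E'
from h import *
s=arm.state();print(s["t"],s["eef_pos"],s["joint_vel"].round(1))
D={n:arm.snapshot(n) for n in("scene","side","wrist")}
zt=s["eef_pos"][2]-.0527;print("zt",zt)
c=lambda x,y,s,x0,y0:(x0+(x+.5)/s-.5,y0+(y+.5)/s-.5)
print("scene tip",plane(D["scene"],*c(304,513,6,250,130),zt).round(4),"mark",plane(D["scene"],*c(311,568,6,250,130),.023).round(4), plane(D["scene"],*c(507,277,7,230,185),.023).round(4))
print("side tip",plane(D["side"],*c(323,579,6,330,180),zt).round(4),"mark",plane(D["side"],*c(413,464,5,300,190),.023).round(4))
print("wrist mark",plane(D["wrist"],*c(390,418,4,220,150),.023,s).round(4))
save(D["scene"]["img"],"c9.png",(280,205,330,240),14);save(D["side"]["img"],"s9.png",(350,250,410,290),12)
E
```

```text
7.2833 [0.52572681 0.27132478 0.09458766] [-0.  -0.2 -0.1  0.1 -0.1 -0.1  0. ]
zt 0.04188765570910544
scene tip [0.5307 0.2697 0.0419] mark [0.5264 0.2708 0.023 ] [0.5258 0.2696 0.023 ]
side tip [0.5308 0.2726 0.0419] mark [0.5302 0.2718 0.023 ]
wrist mark [0.5273 0.2704 0.023 ]
```

View pics/c9.png

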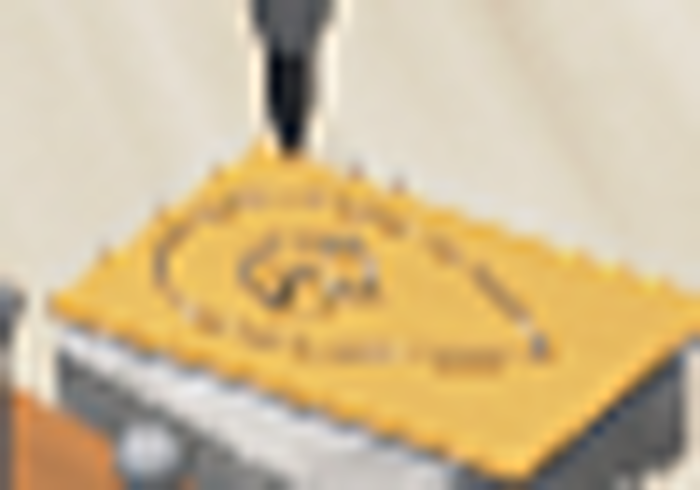

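View pics/s9.png

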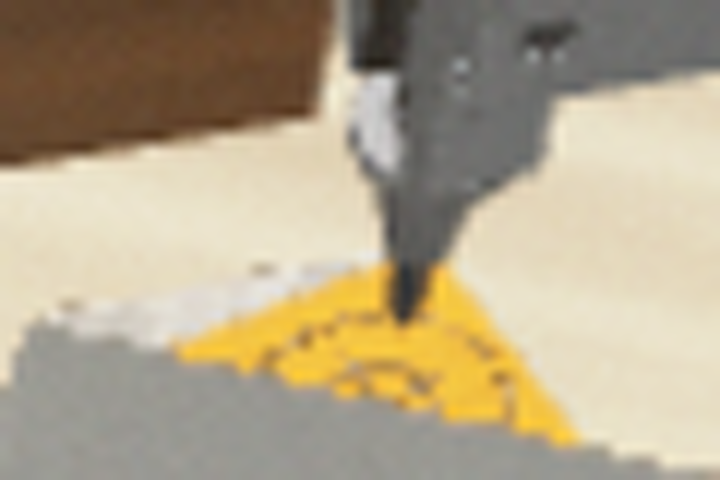

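```bash
python3 - <<'E'
from h import *
s=arm.state();print(s["eef_pos"],s["eef_rot"][2].round(4))
d=arm.snapshot("wrist");save(d["img"],"w9.png",(290,235,350,280),13)
R=s["eef_rot"];p=s["eef_pos"]
for L in (.0527,.0717): print("on-axis",L,proj(d,p+R[:,1]*L,s))
q=p+R[:,1]*.0527
print("mark at",proj(d,np.array([.526,.271,.023]),s))
D=arm.snapshot("scene");print("scene",proj(D,q),"mark hyp",proj(D,np.array([.526,.271,.023])))
D=arm.snapshot("side");print("side",proj(D,q),"mark hyp",proj(D,np.array([.526,.271,.023])))
E
```

```text
[0.52554088 0.27125036 0.09436715] [ 9.e-04 -1.e+00  5.e-04]
on-axis 0.0527 (np.float64(318.3694487118111), np.float64(260.81999062629313))
on-axis 0.0717 (np.float64(318.3704023429703), np.float64(252.09938194424788))
mark at (np.float64(318.00282399387015), np.float64(252.7595743356847))
scene (np.float64(301.4915765041037), np.float64(216.4088576660183)) mark hyp (np.float64(301.45255853497673), np.float64(224.36431967082697))
side (np.float64(381.1240498939636), np.float64(277.14528484404735)) mark hyp (np.float64(380.3370061962424), np.float64(283.0916285683955))
```

View pics/w9.png

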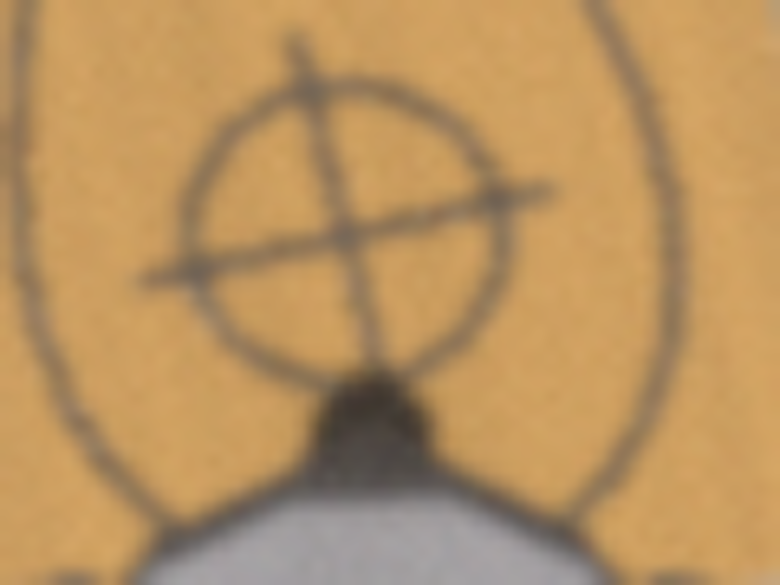

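{"op": "play_rows", "data": {
  "plan": [
    {"delta_pos": [-0.001,0.006,-0.0017],"yaw": 0,"grip": 0.0},
    {"delta_pos": [0,0.006,0],"yaw": 0,"grip": 0.0},
    {"delta_pos": [0,0,0],"yaw": 0,"grip": 0.0},
    {"delta_pos": [0,0,0],"yaw": 0,"grip": 0.0}
  ]
}}

```text
t: 7.92
eef_pos: [0.5239, 0.2691, 0.0811]
eef_rot: [[1.0, -0.001, 0.024], [-0.024, -0.001, 1.0], [-0.001, -1.0, -0.001]]
contact_force: [-0.1, -0.6, -2.7]
opening: 0.0199
```

```bash
python3 - <<'E'
from h import *
s=arm.state();print(s["t"],s["eef_pos"],s["eef_rot"][2].round(4),s["joint_vel"].round(1),s["contact_force"])
d=arm.snapshot("wrist");save(d["img"],"w10.png",(290,235,350,280),13)
R=s["eef_rot"];p=s["eef_pos"];zt=p[2]-.0527
print("tip z",zt,"on-axis",proj(d,p+R[:,1]*.0527,s),"at surface",proj(d,p+R[:,1]*(p[2]-.023),s))
D=arm.snapshot("scene");save(D["img"],"c10.png",(280,205,330,240),14)
D=arm.snapshot("side");save(D["img"],"s10.png",(350,250,410,290),12)
E
```

```text
7.9167 [0.52389822 0.26912014 0.08105663] [-9.e-04 -1.e+00 -7.e-04] [-0.  -0.5  0.1 -0.5 -0.   0.3 -0. ] [-0.11148235 -0.63552233 -2.73451333]
tip z 0.028356626524925543 on-axis (np.float64(318.36861581151044), np.float64(260.81811221924715)) at surface (np.float64(318.36891543929585), np.float64(258.231615512932))
```

View pics/w10.png

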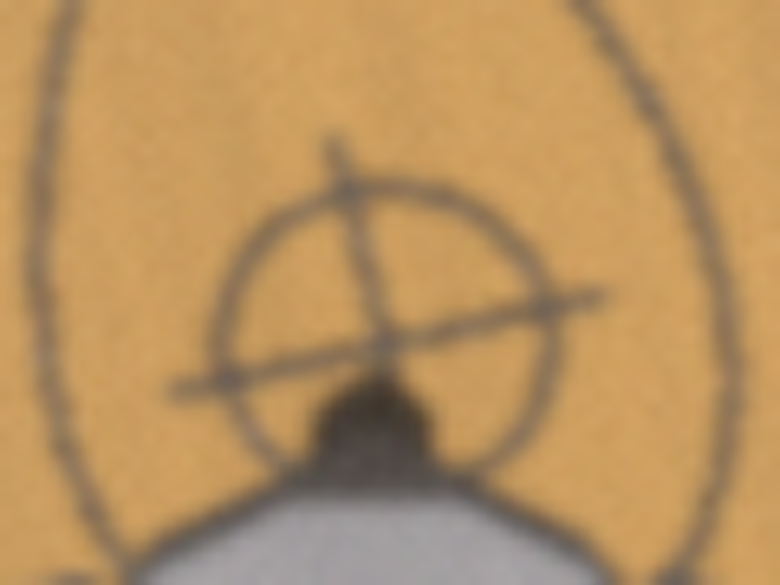

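View pics/c10.png

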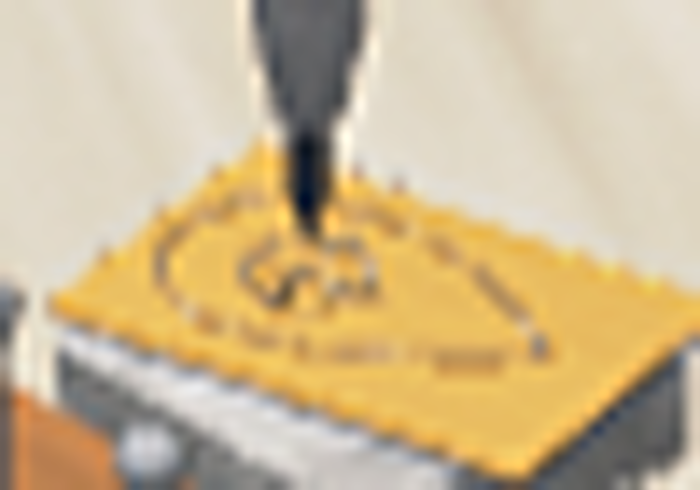

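View pics/s10.png

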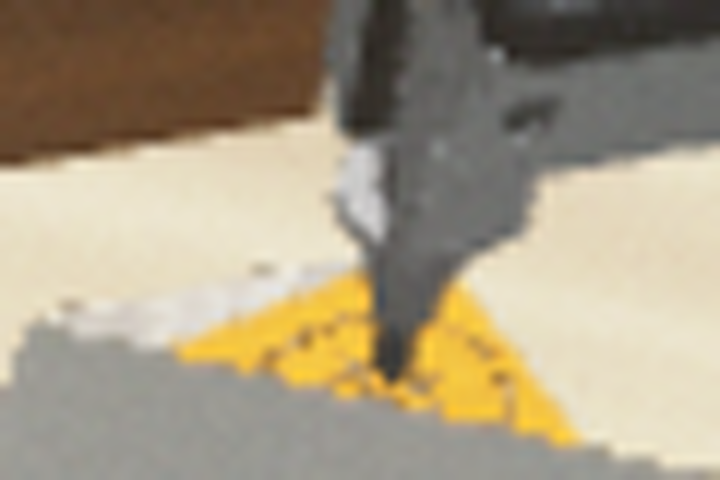

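The tip is about 5 mm above the cross and lined up within about 0.5 mm in the wrist and scene views. Next I press slowly.

{"op": "play_rows", "data": {
  "plan": [
    {"delta_pos": [0.0003,0.0012,0.0003],"yaw": 0,"grip": 0.0},
    {"delta_pos": [0,0.0012,0],"yaw": 0,"grip": 0.0},
    {"delta_pos": [0,0.0012,0],"yaw": 0,"grip": 0.0},
    {"delta_pos": [0,0,0],"yaw": 0,"grip": 0.0},
    {"delta_pos": [0,0,0],"yaw": 0,"grip": 0.0}
  ]
}}

```text
t: 8.48
eef_pos: [0.5245, 0.2697, 0.078]
eef_rot: [[1.0, -0.0, 0.024], [-0.024, -0.0, 1.0], [-0.0, -1.0, -0.0]]
contact_force: [-0.4, -0.2, -1.3]
opening: 0.0194
```

```bash
python3 - <<'E'
from h import *
s=arm.state();print(s["t"],s["eef_pos"],s["eef_rot"][2].round(4),s["joint_vel"].round(1),s["contact_force"])
d=arm.snapshot("wrist");save(d["img"],"w11.png",(290,235,350,280),13)
E
```

```text
8.4833 [0.52448692 0.26967073 0.07803141] [-1.e-04 -1.e+00 -1.e-04] [-0.1 -0.2 -0.   0.   0.   0.1 -0. ] [-0.44849276 -0.22971211 -1.28354653]
```

View pics/w11.png

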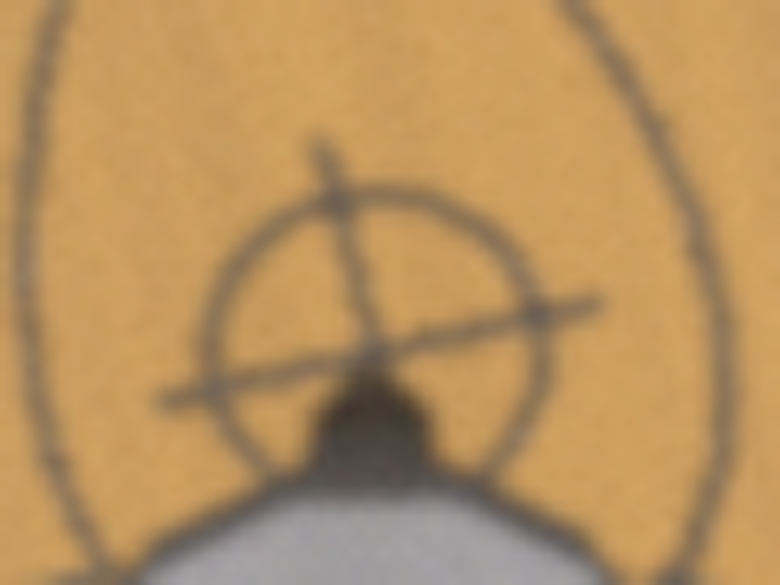

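{"op": "play_rows", "data": {
  "plan": [
    {"delta_pos": [0,0.0015,0],"yaw": 0,"grip": 0.0},
    {"delta_pos": [0,0.0015,0],"yaw": 0,"grip": 0.0},
    {"delta_pos": [0,0.0015,0],"yaw": 0,"grip": 0.0},
    {"delta_pos": [0,0.0,0],"yaw": 0,"grip": 0.0}
  ]
}}

```text
t: 8.87
eef_pos: [0.5247, 0.2698, 0.0736]
eef_rot: [[1.0, 0.0, 0.024], [-0.024, 0.0, 1.0], [0.0, -1.0, 0.0]]
contact_force: [-0.3, -0.2, 4.1]
opening: 0.0199
```

{"op": "play_rows", "data": {
  "plan": [
    {"delta_pos": [0,0.001,0],"yaw": 0,"grip": 0.0},
    {"delta_pos": [0,0.001,0],"yaw": 0,"grip": 0.0},
    {"delta_pos": [0,0,0],"yaw": 0,"grip": 0.0}
  ]
}}

```text
t: 9.12
eef_pos: [0.5249, 0.2698, 0.0719]
eef_rot: [[1.0, 0.001, 0.024], [-0.024, 0.0, 1.0], [0.001, -1.0, 0.0]]
contact_force: [-0.7, 0.1, 7.4]
opening: 0.0202
```

{"op": "play_rows", "data": {
  "plan": [
    {"delta_pos": [0,0.001,0],"yaw": 0,"grip": 0.0},
    {"delta_pos": [0,0.001,0],"yaw": 0,"grip": 0.0}
  ]
}}

```text
t: 9.28
eef_pos: [0.5251, 0.2699, 0.0702]
eef_rot: [[1.0, 0.001, 0.024], [-0.024, 0.001, 1.0], [0.001, -1.0, 0.001]]
contact_force: [0.3, -0.5, 9.9]
opening: 0.0198
```

{"op": "play_rows", "data": {
  "plan": [
    {"delta_pos": [0,0.0008,0],"yaw": 0,"grip": 0.0}
  ]
}}

```text
t: 9.37
eef_pos: [0.5252, 0.2699, 0.0695]
eef_rot: [[1.0, 0.002, 0.024], [-0.024, 0.001, 1.0], [0.001, -1.0, 0.001]]
contact_force: [0.2, -0.6, 11.6]
opening: 0.0197
```

{"op": "play_rows", "data": {
  "plan": [
    {"delta_pos": [0,0.0008,0],"yaw": 0,"grip": 0.0}
  ]
}}

```text
t: 9.45
eef_pos: [0.5253, 0.27, 0.0688]
eef_rot: [[1.0, 0.002, 0.024], [-0.024, 0.001, 1.0], [0.002, -1.0, 0.001]]
contact_force: [0.3, -0.4, 11.8]
opening: 0.02
```

{"op": "play_rows", "data": {
  "plan": [
    {"delta_pos": [0,0.0008,0],"yaw": 0,"grip": 0.0}
  ]
}}

```text
t: 9.53
eef_pos: [0.5254, 0.27, 0.0681]
eef_rot: [[1.0, 0.002, 0.024], [-0.024, 0.001, 1.0], [0.002, -1.0, 0.001]]
contact_force: [-0.9, -1.2, 13.9]
opening: 0.0201
```

{"op": "play_rows", "data": {
  "plan": [
    {"delta_pos": [0,0.0007,0],"yaw": 0,"grip": 0.0}
  ]
}}

```text
t: 9.62
eef_pos: [0.5254, 0.27, 0.0674]
eef_rot: [[1.0, 0.002, 0.024], [-0.024, 0.001, 1.0], [0.002, -1.0, 0.001]]
contact_force: [-0.5, -0.5, 8.5]
opening: 0.0199
```

{"op": "play_rows", "data": {
  "plan": [
    {"delta_pos": [0,0.0003,0],"yaw": 0,"grip": 0.0}
  ]
}}

```text
t: 9.7
eef_pos: [0.5252, 0.2699, 0.0668]
eef_rot: [[1.0, 0.001, 0.024], [-0.024, 0.001, 1.0], [0.001, -1.0, 0.001]]
contact_force: [-0.7, 0.3, 9.5]
opening: 0.0198
```

The force fell from 13.9 to 8.5 N, so the punch has tripped. Next I lift straight up.

{"op": "play_rows", "data": {
  "plan": [
    {"delta_pos": [0,-0.003,0],"yaw": 0,"grip": 0.0},
    {"delta_pos": [0,-0.008,0],"yaw": 0,"grip": 0.0},
    {"delta_pos": [0,-0.02,0],"yaw": 0,"grip": 0.0},
    {"delta_pos": [0,-0.02,0],"yaw": 0,"grip": 0.0},
    {"delta_pos": [0,-0.022,0],"yaw": 0,"grip": 0.0}
  ]
}}

```text
t: 10.12
eef_pos: [0.5239, 0.2693, 0.1397]
eef_rot: [[1.0, -0.001, 0.024], [-0.024, -0.001, 1.0], [-0.001, -1.0, -0.001]]
contact_force: [0.3, 0.0, -1.8]
opening: 0.0199
```

{"op": "play_rows", "data": {
  "plan": [
    {"delta_pos": [0,0,0],"yaw": 0,"grip": 0.0},
    {"delta_pos": [0,0,0],"yaw": 0,"grip": 0.0},
    {"delta_pos": [0,0,0],"yaw": 0,"grip": 0.0}
  ]
}}

```text
t: 10.37
eef_pos: [0.524, 0.2695, 0.1385]
eef_rot: [[1.0, -0.001, 0.024], [-0.024, -0.001, 1.0], [-0.001, -1.0, -0.001]]
contact_force: [0.2, 0.1, -2.4]
opening: 0.0204
```

```bash
python3 - <<'E'
from h import *
s=arm.state();print(s["t"],s["eef_pos"],s["eef_rot"].round(4),s["joint_vel"].round(1),s["contact_force"],s["opening"])
d=arm.snapshot("wrist");save(d["img"],"w12.png",(220,150,420,300),4)
D=arm.snapshot("scene");save(D["img"],"c12.png",(250,110,350,240),5)
D=arm.snapshot("side");save(D["img"],"s12.png",(320,160,420,290),5)
E
```

```text
10.3667 [0.52401463 0.26947912 0.13854325] [[ 9.997e-01 -8.000e-04  2.390e-02]
 [-2.390e-02 -5.000e-04  9.997e-01]
 [-8.000e-04 -1.000e+00 -5.000e-04]] [-0.1  0.8 -0.   0.4  0.1 -0.1  0. ] [ 0.16321131  0.10620088 -2.42802296] 0.02037019665366106
```

View pics/w12.png

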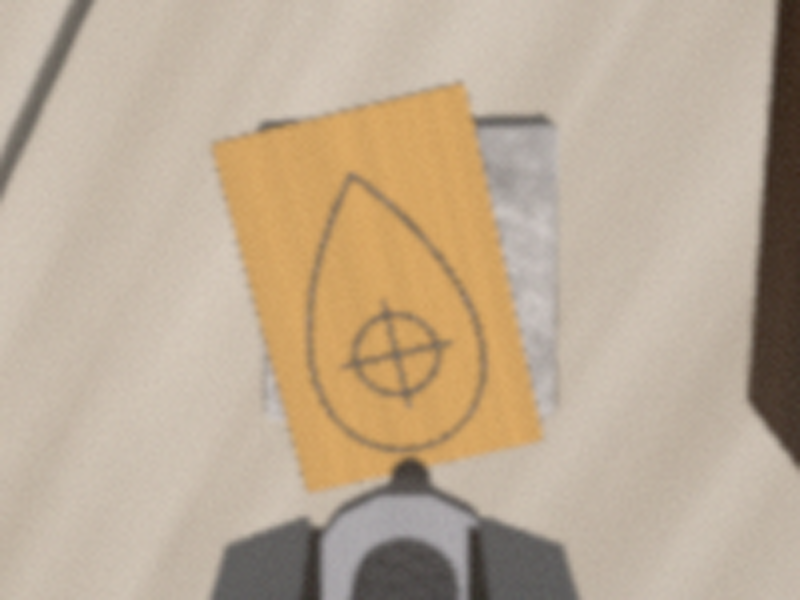

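View pics/c12.png

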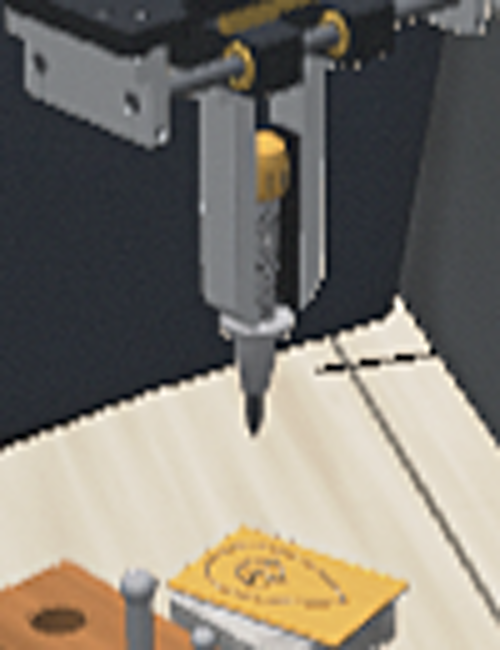

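View pics/s12.png

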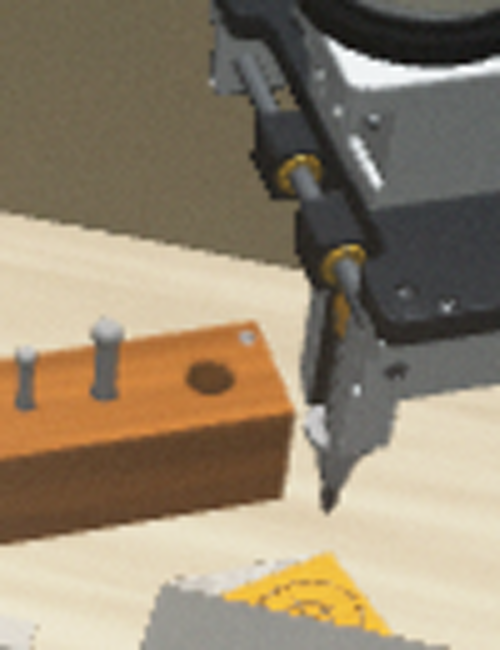

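```bash
python3 - <<'E'
from h import *
s=arm.state();print(s["t"],s["eef_pos"],s["contact_force"],s["ft_torque"],s["opening"])
d=arm.snapshot("wrist");save(d["img"],"w13.png",(260,240,380,390),4)
D=arm.snapshot("scene");save(D["img"],"c13.png",(280,125,325,205),9)
E
```

```text
10.5167 [0.52399479 0.26937099 0.13814314] [ 0.17716859  0.3549781  -1.42465097] [ 0.01928516 -0.01625111  0.03613781] 0.01978224086815452
```

View pics/w13.png

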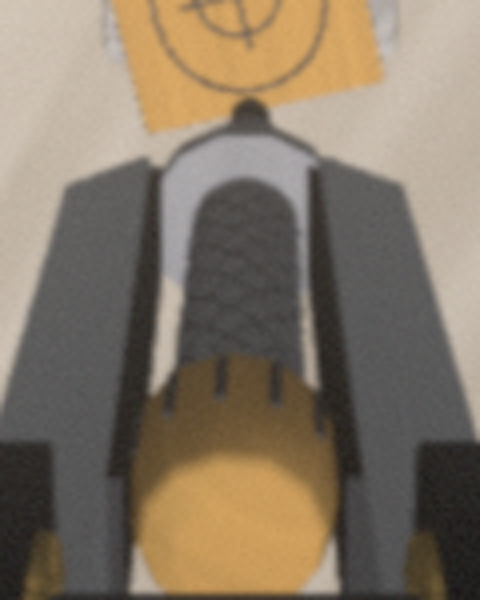

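View pics/c13.png

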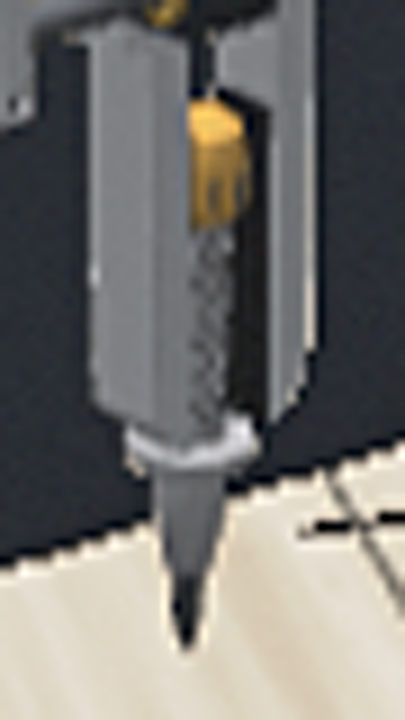

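The punch is now leaning about 1.5° in the jaws, with the tip towards +y. The blank has not moved. I go back over the hole, allowing for the lean.

{"op": "play_rows", "data": {
  "plan": [
    {"delta_pos": [-0.0023,-0.005,0.0217],"yaw": 0,"grip": 0.0},
    {"delta_pos": [-0.0023,0,0.0217],"yaw": 0,"grip": 0.0},
    {"delta_pos": [-0.0023,0,0.0217],"yaw": 0,"grip": 0.0},
    {"delta_pos": [-0.0023,0,0.0217],"yaw": 0,"grip": 0.0},
    {"delta_pos": [-0.0023,0,0.0217],"yaw": 0,"grip": 0.0}
  ]
}}

```text
t: 11.03
eef_pos: [0.5153, 0.3793, 0.1437]
eef_rot: [[1.0, -0.001, 0.024], [-0.024, -0.0, 1.0], [-0.0, -1.0, -0.001]]
contact_force: [0.5, -0.1, -2.2]
opening: 0.0198
```

{"op": "play_rows", "data": {
  "plan": [
    {"delta_pos": [0,0.01,0],"yaw": 0,"grip": 0.0},
    {"delta_pos": [0,0.01,0],"yaw": 0,"grip": 0.0},
    {"delta_pos": [0,0,0],"yaw": 0,"grip": 0.0},
    {"delta_pos": [0,0,0],"yaw": 0,"grip": 0.0}
  ]
}}

```text
t: 11.37
eef_pos: [0.5156, 0.3769, 0.1232]
eef_rot: [[1.0, -0.001, 0.025], [-0.025, -0.002, 1.0], [-0.001, -1.0, -0.002]]
contact_force: [0.1, -0.0, -1.8]
opening: 0.02
```

```bash
python3 - <<'E'
from h import *
s=arm.state();print(s["t"],s["eef_pos"],s["eef_rot"].round(4),s["joint_vel"].round(1),s["contact_force"],s["opening"])
d=arm.snapshot("wrist");save(d["img"],"w14.png",(200,180,400,330),4);save(d["img"],"w14b.png",(200,190,270,260),9)
print("hole",proj(d,np.array([.5152,.380,.055]),s))
D=arm.snapshot("scene");save(D["img"],"c14.png",(220,160,320,270),6)
D=arm.snapshot("side");save(D["img"],"s14.png",(320,160,420,270),6)
E
```

```text
11.3667 [0.51559794 0.3769472  0.12322956] [[ 0.9997 -0.0012  0.0252]
 [-0.0252 -0.0017  0.9997]
 [-0.0012 -1.     -0.0017]] [ 0.1 -1.1  0.  -0.9 -0.   0.4 -0.1] [ 0.07122022 -0.01874452 -1.8358491 ] 0.019978635816855262
hole (np.float64(322.68877133778574), np.float64(253.0907367402061))
```

View pics/w14.png

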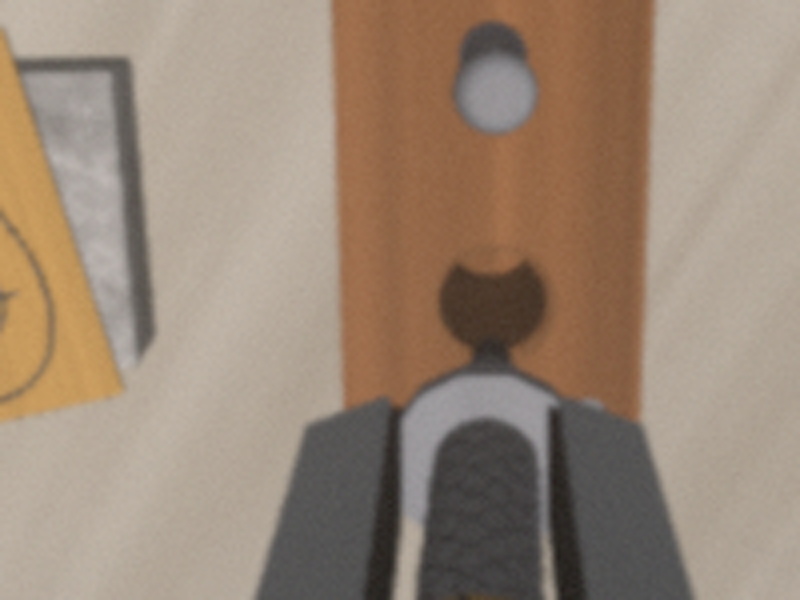

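View pics/c14.png

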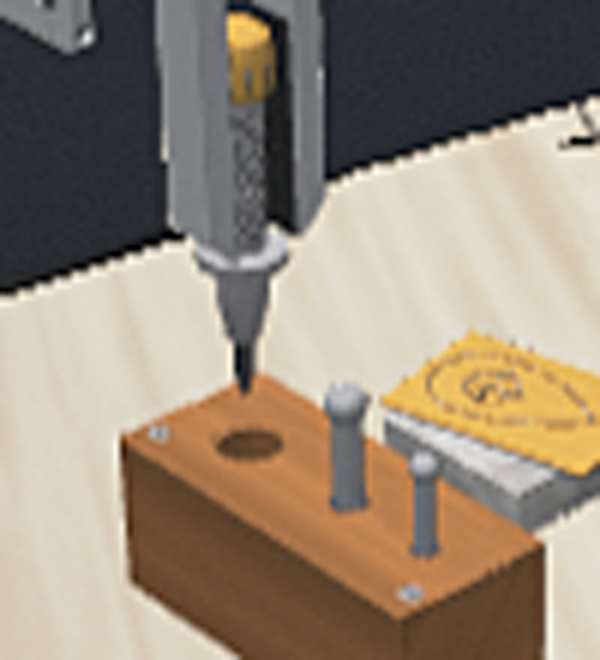

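View pics/s14.png

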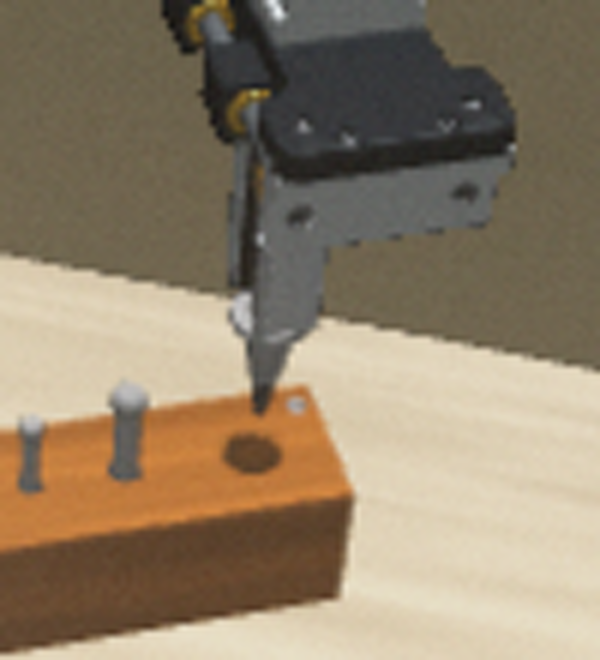

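View pics/w14b.png

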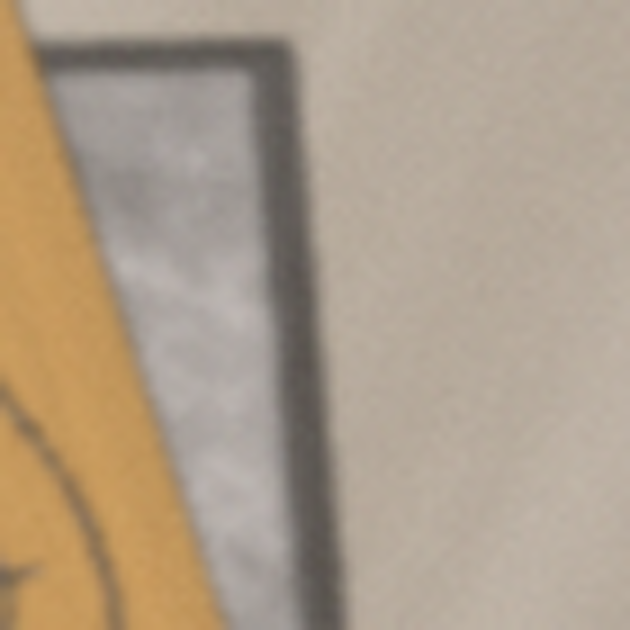

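{"op": "play_rows", "data": {
  "plan": [
    {"delta_pos": [-0.0015,0,0],"yaw": 0,"grip": 0.0},
    {"delta_pos": [0,0.003,0],"yaw": 0,"grip": 0.0},
    {"delta_pos": [0,0,0],"yaw": 0,"grip": 0.0},
    {"delta_pos": [0,0,0],"yaw": 0,"grip": 0.0},
    {"delta_pos": [0,0,0],"yaw": 0,"grip": 0.0}
  ]
}}

```text
t: 11.93
eef_pos: [0.5141, 0.3784, 0.1212]
eef_rot: [[1.0, 0.0, 0.024], [-0.024, -0.0, 1.0], [0.0, -1.0, -0.0]]
contact_force: [-1.0, -0.7, -3.1]
opening: 0.0203
```

```bash
python3 - <<'E'
from h import *
s=arm.state();print(s["t"],s["eef_pos"],s["eef_rot"].round(4),s["joint_vel"].round(1),s["contact_force"],s["opening"])
d=arm.snapshot("wrist");save(d["img"],"w15.png",(240,200,400,320),5)
print("hole",proj(d,np.array([.5152,.380,.055]),s))
D=arm.snapshot("scene");save(D["img"],"c15.png",(230,190,290,250),10)
D=arm.snapshot("side");save(D["img"],"s15.png",(340,200,390,250),12)
E
```

```text
11.9333 [0.51413184 0.37842292 0.12120374] [[ 9.997e-01  0.000e+00  2.400e-02]
 [-2.400e-02 -1.000e-04  9.997e-01]
 [ 0.000e+00 -1.000e+00 -1.000e-04]] [ 0.  -0.1  0.  -0.1  0.  -0.   0. ] [-1.00774593 -0.71055626 -3.08659056] 0.02026620710464394
hole (np.float64(320.5811721188846), np.float64(255.8348774886749))
```

View pics/w15.png

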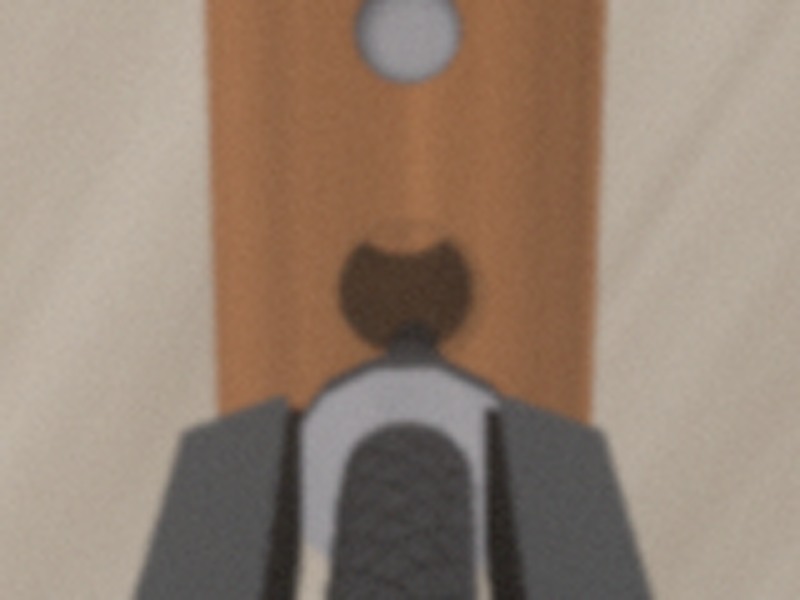

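View pics/c15.png

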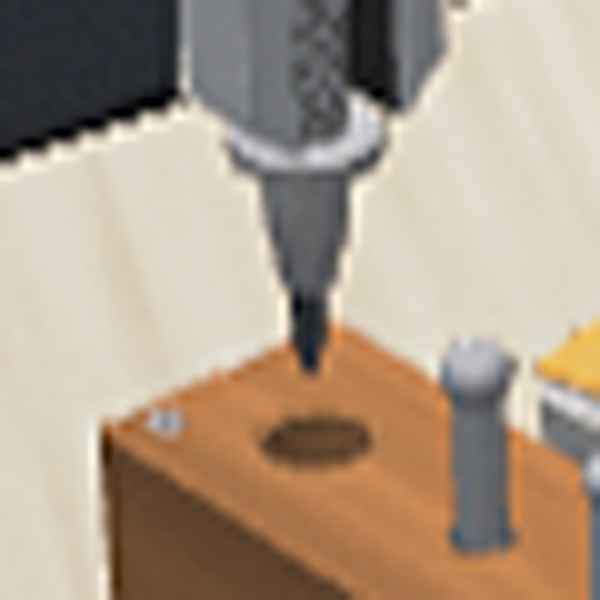

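View pics/s15.png

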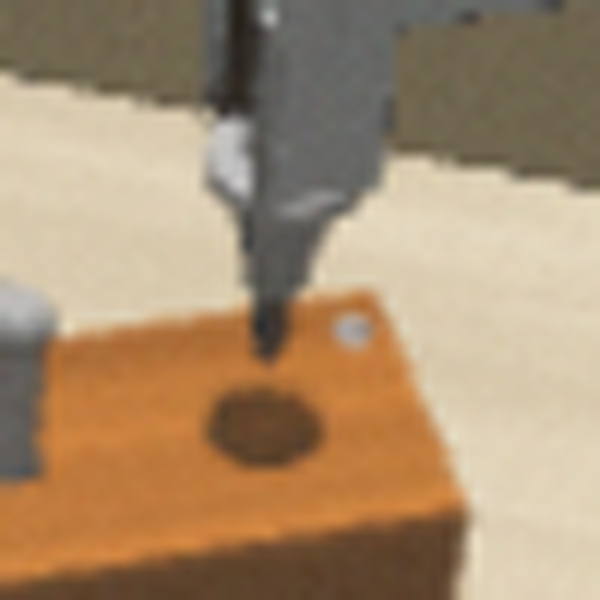

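{"op": "play_rows", "data": {
  "plan": [
    {"delta_pos": [0.0003,0.01,0.0003],"yaw": 0,"grip": 0.0},
    {"delta_pos": [0,0.01,0],"yaw": 0,"grip": 0.0},
    {"delta_pos": [0,0.01,0],"yaw": 0,"grip": 0.0}
  ]
}}

```text
t: 12.33
eef_pos: [0.5142, 0.3786, 0.0898]
eef_rot: [[1.0, -0.0, 0.024], [-0.024, -0.0, 1.0], [-0.0, -1.0, -0.0]]
contact_force: [-0.4, -0.1, -2.3]
opening: 0.0202
```

{"op": "play_rows", "data": {
  "plan": [
    {"delta_pos": [0,0.005,0],"yaw": 0,"grip": 0.0},
    {"delta_pos": [0,0.005,0],"yaw": 0,"grip": 0.0}
  ]
}}

```text
t: 12.5
eef_pos: [0.5141, 0.3784, 0.0798]
eef_rot: [[1.0, -0.001, 0.024], [-0.024, -0.001, 1.0], [-0.001, -1.0, -0.001]]
contact_force: [0.8, -0.6, -1.5]
opening: 0.0202
```

{"op": "play_rows", "data": {
  "plan": [
    {"delta_pos": [0,0.004,0],"yaw": 0,"grip": 0.0},
    {"delta_pos": [0,0.004,0],"yaw": 0,"grip": 0.0}
  ]
}}

```text
t: 12.67
eef_pos: [0.5145, 0.3787, 0.0728]
eef_rot: [[1.0, -0.0, 0.024], [-0.024, -0.0, 1.0], [-0.0, -1.0, -0.0]]
contact_force: [-0.3, 0.1, -2.0]
opening: 0.0196
```

```bash
python3 - <<'E'
from h import *
s=arm.state();print(s["t"],s["eef_pos"],s["eef_rot"][2].round(4),s["joint_vel"].round(1),s["contact_force"],s["opening"])
d=arm.snapshot("wrist");save(d["img"],"w16.png",(240,200,400,320),5)
D=arm.snapshot("scene");save(D["img"],"c16.png",(230,190,290,250),10)
D=arm.snapshot("side");save(D["img"],"s16.png",(340,200,390,250),12)
E
```

```text
12.6667 [0.51446805 0.37869473 0.0727552 ] [-0.e+00 -1.e+00 -2.e-04] [ 0.4  3.2 -0.5  1.3 -0.6 -4.7  0.3] [-0.27137475  0.11477415 -1.960393  ] 0.019603456500928887
```

View pics/c16.png

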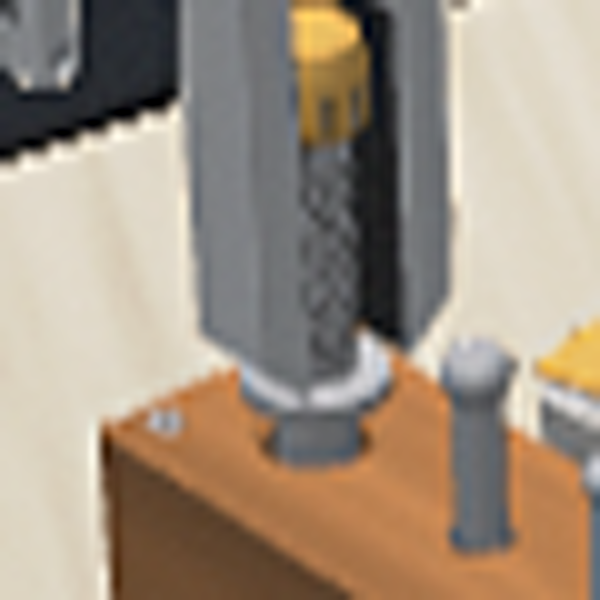

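View pics/s16.png

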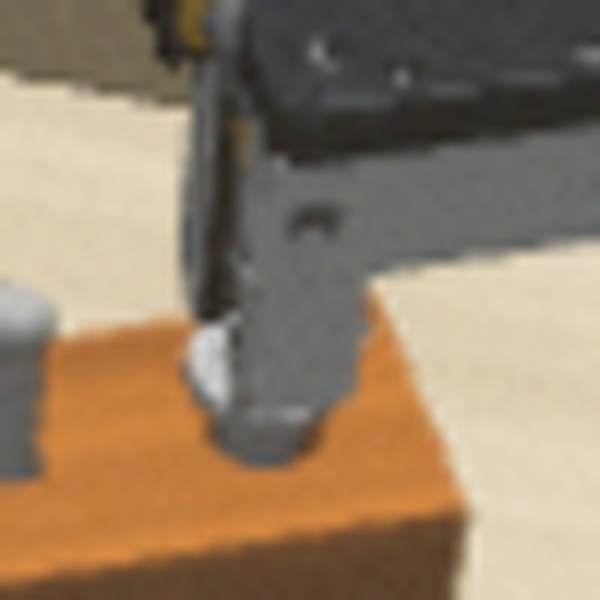

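Inserting cleanly, with no contact force. I lower further, watching the force.

{"op": "play_rows", "data": {
  "plan": [
    {"delta_pos": [0,0.003,0],"yaw": 0,"grip": 0.0},
    {"delta_pos": [0,0.003,0],"yaw": 0,"grip": 0.0},
    {"delta_pos": [0,0,0],"yaw": 0,"grip": 0.0}
  ]
}}

```text
t: 13.07
eef_pos: [0.5142, 0.3786, 0.0667]
eef_rot: [[1.0, -0.0, 0.024], [-0.024, -0.0, 1.0], [-0.0, -1.0, -0.0]]
contact_force: [-0.0, 0.3, -2.0]
opening: 0.02
```

{"op": "play_rows", "data": {
  "plan": [
    {"delta_pos": [0,0.002,0],"yaw": 0,"grip": 0.0},
    {"delta_pos": [0,0,0],"yaw": 0,"grip": 0.0}
  ]
}}

```text
t: 13.23
eef_pos: [0.5144, 0.3786, 0.0649]
eef_rot: [[1.0, -0.0, 0.024], [-0.024, -0.0, 1.0], [-0.0, -1.0, -0.0]]
contact_force: [-1.0, -0.4, -2.2]
opening: 0.0198
```

```bash
python3 - <<'E'
from h import *
s=arm.state();print(s["t"],s["eef_pos"],s["eef_rot"][2].round(4),s["joint_vel"].round(1),s["contact_force"],s["ft_torque"],s["opening"])
D=arm.snapshot("scene");save(D["img"],"c17.png",(230,190,290,250),10)
E
```

```text
13.2333 [0.51435604 0.37864275 0.06489625] [-2.e-04 -1.e+00 -3.e-04] [-0.  -0.2  0.1 -0.2  0.1  0.3 -0.1] [-1.03608321 -0.44531722 -2.23686474] [-1.91611220e-02  3.28873676e-05 -5.72293145e-02] 0.019849646261556043
```

View pics/c17.png

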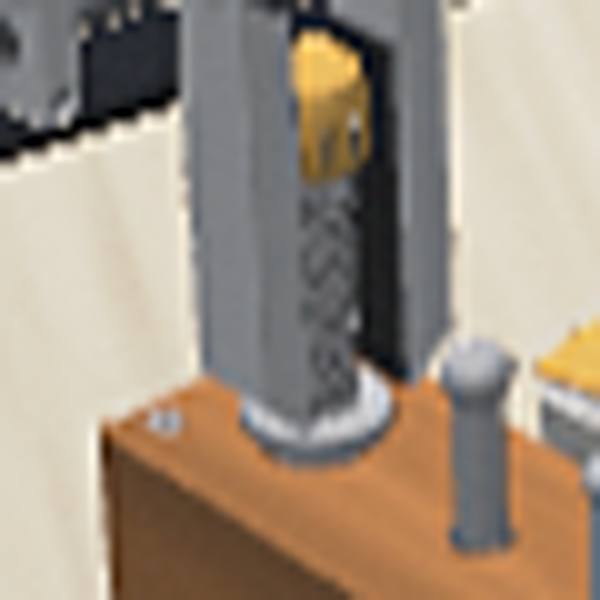

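{"op": "play_rows", "data": {
  "plan": [
    {"delta_pos": [0,0.0015,0],"yaw": 0,"grip": 0.0},
    {"delta_pos": [0,0,0],"yaw": 0,"grip": 0.0}
  ]
}}

```text
t: 13.45
eef_pos: [0.5144, 0.3787, 0.0635]
eef_rot: [[1.0, -0.0, 0.024], [-0.024, -0.0, 1.0], [-0.0, -1.0, -0.0]]
contact_force: [0.2, 0.2, -2.5]
opening: 0.0196
```

{"op": "play_rows", "data": {
  "plan": [
    {"delta_pos": [0,0.001,0],"yaw": 0,"grip": 0.0},
    {"delta_pos": [0,0,0],"yaw": 0,"grip": 0.0}
  ]
}}

```text
t: 13.62
eef_pos: [0.5144, 0.3787, 0.0626]
eef_rot: [[1.0, -0.0, 0.024], [-0.024, -0.0, 1.0], [-0.0, -1.0, -0.0]]
contact_force: [-0.1, 0.3, -2.4]
opening: 0.02
```

{"op": "play_rows", "data": {
  "plan": [
    {"delta_pos": [0,0.0008,0],"yaw": 0,"grip": 0.0},
    {"delta_pos": [0,0,0],"yaw": 0,"grip": 0.0}
  ]
}}

```text
t: 13.78
eef_pos: [0.5148, 0.379, 0.0623]
eef_rot: [[1.0, 0.001, 0.024], [-0.024, 0.0, 1.0], [0.001, -1.0, 0.0]]
contact_force: [-0.4, -0.6, 3.6]
opening: 0.0199
```

The collar is touching the stand. Next I release.

{"op": "play_rows", "data": {
  "plan": [
    {"delta_pos": [0,0,0],"yaw": 0,"grip": 0.022},
    {"delta_pos": [0,0,0],"yaw": 0,"grip": 0.026},
    {"delta_pos": [0,0,0],"yaw": 0,"grip": 0.032},
    {"delta_pos": [0,0,0],"yaw": 0,"grip": 0.04},
    {"delta_pos": [0,0,0],"yaw": 0,"grip": 0.05}
  ]
}}

```text
t: 14.2
eef_pos: [0.5144, 0.3787, 0.0618]
eef_rot: [[1.0, -0.0, 0.024], [-0.024, -0.0, 1.0], [-0.0, -1.0, -0.0]]
contact_force: [0.8, -0.6, -0.2]
opening: 0.0417
```

{"op": "play_rows", "data": {
  "plan": [
    {"delta_pos": [0,0,0],"yaw": 0,"grip": 0.07},
    {"delta_pos": [0,0,0],"yaw": 0,"grip": 0.07},
    {"delta_pos": [0,0,0],"yaw": 0,"grip": 0.07},
    {"delta_pos": [0,0,0],"yaw": 0,"grip": 0.07},
    {"delta_pos": [0,0,0],"yaw": 0,"grip": 0.07}
  ]
}}

```text
t: 14.62
eef_pos: [0.5145, 0.3787, 0.0619]
eef_rot: [[1.0, 0.0, 0.024], [-0.024, -0.0, 1.0], [0.0, -1.0, -0.0]]
contact_force: [0.3, -0.1, 0.1]
opening: 0.0697
```

```bash
python3 - <<'E'
from h import *
s=arm.state();print(s["t"],s["eef_pos"],s["contact_force"],s["opening"])
d=arm.snapshot("wrist");save(d["img"],"w18.png",(240,200,400,400),3)
D=arm.snapshot("scene");save(D["img"],"c18.png",(230,180,300,250),8)
E
```

```text
14.6167 [0.51445936 0.3786971  0.06187782] [ 0.32454348 -0.09984811  0.06474466] 0.06971632599932091
```

View pics/w18.png

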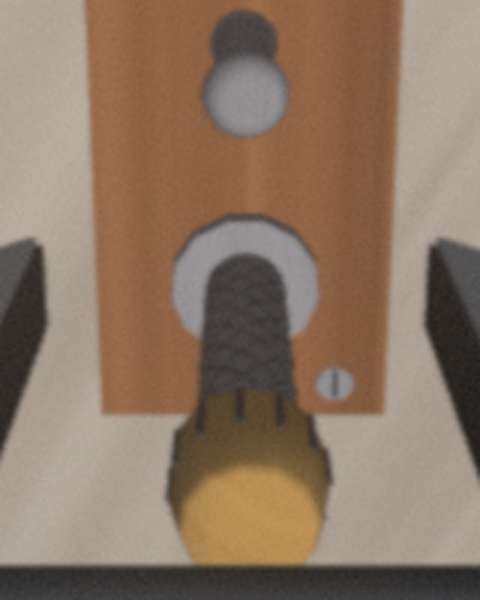

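View pics/c18.png

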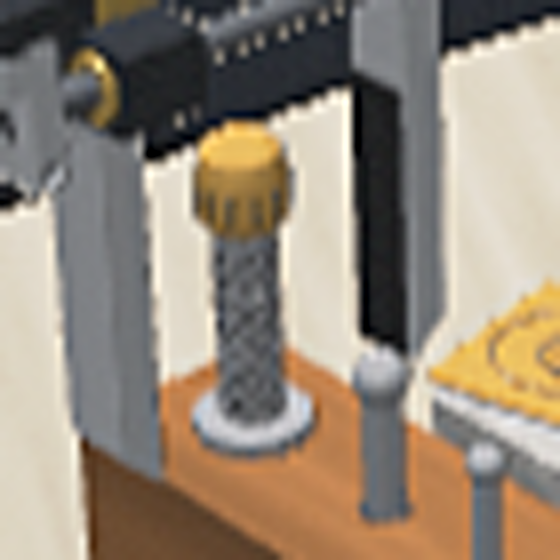

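Upright and seated. I raise clear and check everything.

{"op": "play_rows", "data": {
  "plan": [
    {"delta_pos": [0,-0.02,0],"yaw": 0,"grip": 0.09},
    {"delta_pos": [0,-0.03,0],"yaw": 0,"grip": 0.09},
    {"delta_pos": [0,-0.035,0],"yaw": 0,"grip": 0.09},
    {"delta_pos": [0,-0.035,0],"yaw": 0,"grip": 0.09},
    {"delta_pos": [0,-0.03,0],"yaw": 0,"grip": 0.09}
  ]
}}

```text
t: 15.13
eef_pos: [0.5145, 0.3787, 0.2143]
eef_rot: [[1.0, 0.001, 0.024], [-0.024, 0.001, 1.0], [0.001, -1.0, 0.001]]
contact_force: [-0.7, 0.9, -0.7]
opening: 0.0898
```

{"op": "play_rows", "data": {
  "plan": [
    {"delta_pos": [-0.03,-0.02,0],"yaw": 0,"grip": 0.09},
    {"delta_pos": [-0.03,-0.02,0],"yaw": 0,"grip": 0.09},
    {"delta_pos": [0,0,0],"yaw": 0,"grip": 0.09},
    {"delta_pos": [0,0,0],"yaw": 0,"grip": 0.09},
    {"delta_pos": [0,0,0],"yaw": 0,"grip": 0.09}
  ]
}}

```text
t: 15.55
eef_pos: [0.4548, 0.38, 0.2517]
eef_rot: [[1.0, 0.0, 0.024], [-0.024, -0.0, 1.0], [0.0, -1.0, -0.0]]
contact_force: [1.1, 0.7, -0.4]
opening: 0.0903
```

```bash
python3 - <<'E'
from h import *
s=arm.state();print(s["t"],s["eef_pos"],s["contact_force"],s["opening"])
d=arm.snapshot("wrist");save(d["img"],"w19.png")
x,y=proj(d,np.array([.526,.271,.023]),s);print(x,y);x,y=int(x),int(y);save(d["img"],"w19z.png",(x-50,y-50,x+50,y+50),6)
D=arm.snapshot("scene");save(D["img"],"c19.png",(220,180,420,380),3)
D=arm.snapshot("side");save(D["img"],"s19.png",(200,170,440,300),3)
E
```

```text
15.55 [0.45475527 0.37996328 0.25167849] [ 1.10986525  0.67821195 -0.39852662] 0.09028064077785293
230.72118046438746 268.70925109803613
```

View pics/w19z.png

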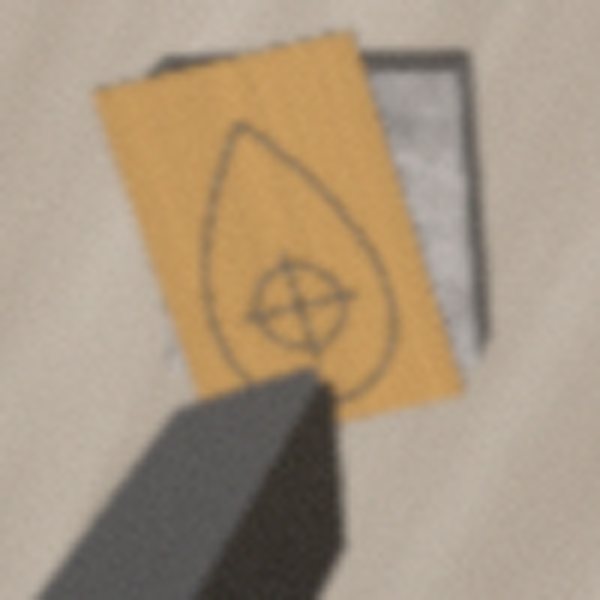

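View pics/c19.png

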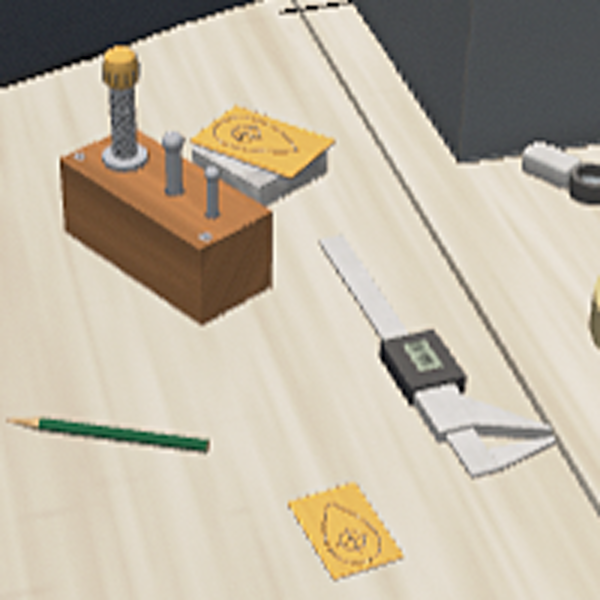

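View pics/s19.png

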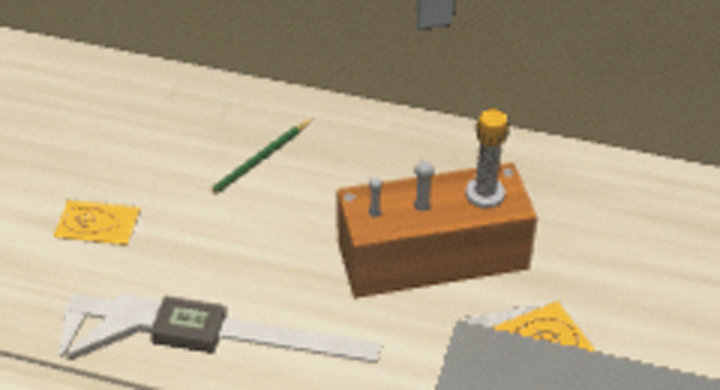

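```bash
python3 -c "
from plant import arm
print(arm.sign_off())"
```

```text
the job is handed in; nothing more can be done
None
```

I punched the cross on the larger blank, put the punch back in its hole in the stand and handed the job in at about 15.6 s.

- **Punching:** just before contact, the tip lined up with the cross to about 0.5 mm in the wrist view. While I pressed straight down, the reading rose to 13.9 N and then dropped to 8.5 N, which I take as the one trip. No other reading came near the trip force.
- **Final pictures:** the punch stands upright, seated on its collar. The blank lies on the block where it was. The calipers and pencil look unmoved, and the part of the loupe in view does too. The gripper is open and clear of everything.

Some points were not clean or not confirmed:
- **Grip:** the long pads closed on the 21 mm cap instead of the 15 mm grip.
- **Lean:** after the press, the punch leaned about 1.5° in the jaws, with its tip about 2.8 mm off the gripper axis. I could not tell whether this came during the press, at the trip or on the lift. I allowed for it when putting the punch back, and it stood upright once released.
- **Dimple:** no dimple shows in the images, so the force drop is the only sign of the trip. That the dimple is on the cross rests on the alignment before contact.

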